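# Load the vial concentrator rotor in balanced pairs

## Robot

A 6-joint arm with a two-finger parallel gripper is mounted at the origin on a cart in front of the work surface, level with it; the furniture and walls round the work are solid. World frame = base frame: x ahead of the robot, y to its left, z up, the work surface at z = 0. Lengths are in m, angles in rad, forces in N, time in s.
With the tool pointing down it reaches from about 0.425 to 0.95 m from the base axis. Payload 3.5 kg.
Tool frame: the origin (TCP) lies between the finger pads; the fingertips stand 14 mm ahead of it and the grasp point (between the pads) lies 5 mm behind it (ctrl.tip_extent is the distance from the TCP to the fingertips, in m); x points along the fingers, z is the direction in which the jaws open and shut, and the axes are right-handed (so a half turn about x gives the same grasp; the last joint's range is limited). The gripper opens to 85 mm and grips with 20 to 120 N. Pads are 22 mm wide; open, the fingers measure 114 mm over their backs; the gripper's body (76 mm by 85 mm) begins 54 mm behind the grasp point. The pads swing forward as they close: fully open they stand 13 mm farther back than shut.
Start: joints at [-1.432, 0.286, 1.577, -0, 1.279, -0.15], TCP at [0.192, -0.647, 0.245] pointing down, gripper open.
Joint ranges: [-2.77, 2.77], [-0.9, 2.22], [0.21, 2.48], [-1.53, 4.67], [0.24, 2.81], [-2.84, 2.84]. Speed limits (rad/s): [2.79, 2.79, 3.14, 3.14, 3.14, 3.14].

## Interface

Orientations are given as a unit quaternion [x, y, z, w].
In Python, from plant import ctrl gives the robot as it stands.
- The arm moves only by the tool move_arm, never from a script. Its argument "commands" is one flat list of numbers, 4 for each row, row after row: the shift along the tool's x, y, z in units of 25 mm (1.0 is 25 mm), then the turn about the tool's x in units of 5 degrees (1.0 is 5 degrees). A call has 1 to 20 rows; each row shifts and turns the commanded pose from where the row before left it, along the tool's axes as they then stand; what a row does not reach is not made up. A row lasts 1/8 s, in which the tool goes at most 62.5 mm and 10.7 degrees, less where a joint would pass 70% of its speed; a pose out of reach is approached as far as the arm can. A call is refused whole if a number of a shift passes 1 or a number of a turn 1, either way. A call with a gripper value outside its range is refused whole. "jaw" is the finger opening in mm, from 0 to 85.4, set as the call begins (left out, the last holds). The fingers move at their own pace and stop on an object; "force" is the grip in N (left out, the last holds). Time passes only in rows, so rows that do not move let the fingers close. It gives the time, the measured TCP pose, the force and the opening at its end, in the units of the state.
- ctrl.get_state(): the state, without advancing time (a new reading comes with each control period).
- ctrl.read_camera(name): name is "scene" or "top"; returns the picture (480x640x3 uint8, red, green, blue); there is no depth.
- ctrl.get_calibration(name): a dict with "camera_matrix" (3x3 intrinsics, pixels), "k1" (the pictures are not rectified: a ray, as slopes to the right and down, at radius r is drawn at 1 + k1 r^2 times it, then the intrinsics apply), "camera_from_world" (4x4, takes a point from world to camera coordinates). Camera axes: x right, y down, z forward; pixel columns grow to the right and rows downward; lengths in m; the calibration is good to about 2 mm. A picture is of the moment at which its call begins. get_calibration takes no time and is no camera call.
- ctrl.sign_off(): hands the job in, once; it reports no verdict.
The state is a dict: "time": time; "qpos": joint angles; "dq": joint speeds; "joint_efforts": joint torques, N m; "eef_pos": TCP position; "tcp_rot": TCP orientation; "contact_force": force on the tool from outside, world axes, zero at the start; "wrist_torque": the same for the moment, N m; "opening": opening from 0.0 (shut) to 1.0 (fully open).
Only numpy, scipy, OpenCV 4.12 (cv2) and the standard library are available. Lean on these libraries where they do the work, as an engineer would, in place of code of your own. Each camera call takes 0.05 s, during which the arm holds its last target.

## Task

The rotor of the vial concentrator is half loaded. Load the four capped vials that stand on the worktop, each into the sleeve straight across the hub from the vial with the same cap colour, so that every solvent is balanced by its own kind; lower each one to the bottom of its sleeve instead of letting it drop in. Leave the vials that are already in the rotor seated in their sleeves, and do not shift the covered glass dish.

Things in the scene. Friction and masses are not known exactly. Their poses are not given: they have to be found in the camera images.
- rotor: aluminium rotor, 156 mm wide, level on a low white machine; turns on its spindle if pushed (0.06 N m). Origin on its axis at the underside, 44 mm above the worktop; z up. Eight upright sleeves 60 mm from the axis at 0, 45, ... 315 deg from its x axis: bore 24.4 mm, flared mouth 36 mm outside, green floor 4 mm, mouth 28 mm above origin. Black hub nut 24 mm wide, top 34 mm above origin
- white_out: Capped sample vial, white ribbed cap, pale grey-green body; 52 mm tall, body 20 mm diameter, cap 22 mm diameter and the top 10 mm, closed, 20 g, round so that its yaw means nothing. Origin at the centre of its underside, z up. This one starts standing on the worktop and is to be loaded
- white_in: Capped sample vial, white ribbed cap, pale grey-green body; 52 mm tall, body 20 mm diameter, cap 22 mm diameter and the top 10 mm, closed, 20 g, round so that its yaw means nothing. Origin at the centre of its underside, z up. This one already stands in a sleeve of the rotor on the sleeve floor, 28 mm of it showing above the mouth, and stays there
- black_out: Capped sample vial, black ribbed cap, olive-brown body; 52 mm tall, body 20 mm diameter, cap 22 mm diameter and the top 10 mm, closed, 20 g, round so that its yaw means nothing. Origin at the centre of its underside, z up. This one starts standing on the worktop and is to be loaded
- black_in: Capped sample vial, black ribbed cap, olive-brown body; 52 mm tall, body 20 mm diameter, cap 22 mm diameter and the top 10 mm, closed, 20 g, round so that its yaw means nothing. Origin at the centre of its underside, z up. This one already stands in a sleeve of the rotor on the sleeve floor, 28 mm of it showing above the mouth, and stays there
- blue_out: Capped sample vial, blue cap, pale bluish clear body with a white paper band; 52 mm tall, body 20 mm diameter, cap 22 mm diameter and the top 10 mm, closed, 20 g, round so that its yaw means nothing. Origin at the centre of its underside, z up. This one starts standing on the worktop and is to be loaded
- blue_in: Capped sample vial, blue cap, pale bluish clear body with a white paper band; 52 mm tall, body 20 mm diameter, cap 22 mm diameter and the top 10 mm, closed, 20 g, round so that its yaw means nothing. Origin at the centre of its underside, z up. This one already stands in a sleeve of the rotor on the sleeve floor, 28 mm of it showing above the mouth, and stays there
- orange_out: Capped sample vial, orange cap, dark brown body with a white paper band; 52 mm tall, body 20 mm diameter, cap 22 mm diameter and the top 10 mm, closed, 20 g, round so that its yaw means nothing. Origin at the centre of its underside, z up. This one starts standing on the worktop and is to be loaded
- orange_in: Capped sample vial, orange cap, dark brown body with a white paper band; 52 mm tall, body 20 mm diameter, cap 22 mm diameter and the top 10 mm, closed, 20 g, round so that its yaw means nothing. Origin at the centre of its underside, z up. This one already stands in a sleeve of the rotor on the sleeve floor, 28 mm of it showing above the mouth, and stays there
- dish: covered round clear glass dish, 57 mm across, 12 mm high, standing loose on the worktop among the vials; origin at the centre of its underside. It is not part of the job

How it is judged:
By the outcome, as a careful person would: the job done as asked, in the order asked, and still so for the second after the job is handed in, with the robot touching nothing.
It also fails if it takes over 102 s, if anything falls off the work surface, if the arm or the gripper's body presses on something with over 40 N, if the wrist force passes 120 N, or if a joint passes its speed limit or range.

## Working session

There is one attempt and no reset: what is moved stays moved. The work goes in short steps, Python scripts to look and compute and a tool call to move; the robot and the scene stay as the last step left them, time stands still between calls to the robot, and variables do not carry over. Pictures are saved under pics/ and viewed, and the job is handed in when it is done.

Besides the shell and the picture viewer there is one more tool, called after "Emit:" by a JSON object that holds its "fn" and its "kwargs", one argument or row to a line. move_arm: Moves the arm, as the interface text tells. Its arguments: {"type":"object","properties":{"commands":{"type":"array"},"jaw":{"type":"number"},"force":{"type":"number"}},"required":["commands"]}

```bash
mkdir -p pics; ls; python3 - <<'E'
from plant import ctrl
import cv2,numpy as np
for n in("scene","top"):
    im=ctrl.read_camera(n); cv2.imwrite(f"pics/{n}0.png",im[:,:,::-1])
    c=ctrl.get_calibration(n); print(n,c)
s=ctrl.get_state(); print(s); print(ctrl.tip_extent)
E
```

```text
pics
scene {'camera_matrix': array([[567.12436896,   0.        , 327.90364348],
       [  0.        , 567.12436896, 240.03675876],
       [  0.        ,   0.        ,   1.        ]]), 'k1': 0.05966629251440258, 'camera_from_world': array([[ 0.82514644, -0.56490429, -0.00405983, -0.40466971],
       [-0.25173776, -0.36125665, -0.89784282,  0.22363472],
       [ 0.50572863,  0.74187382, -0.44029739,  0.61674963],
       [ 0.        ,  0.        ,  0.        ,  1.        ]])}
top {'camera_matrix': array([[585.84192588,   0.        , 320.0445629 ],
       [  0.        , 585.84192588, 241.51748607],
       [  0.        ,   0.        ,   1.        ]]), 'k1': -0.17384559380289338, 'camera_from_world': array([[-2.55618787e-02, -9.99669465e-01, -2.74790836e-03,
         8.59831462e-02],
       [-9.95862870e-01,  2.57041230e-02, -8.71575710e-02,
         5.49390860e-01],
       [ 8.71993950e-02,  5.08628642e-04, -9.96190748e-01,
         1.17683210e+00],
       [ 0.00000000e+00,  0.00000000e+00,  0.00000000e+00,
         1.00000000e+00]])}
{'time': 0.1, 'qpos': array([-1.43201259e+00,  2.87096078e-01,  1.57802927e+00, -4.08628235e-05,
        1.27862010e+00, -1.50024938e-01]), 'dq': array([ 0.00034391, -0.0020014 , -0.00313128, -0.00123819, -0.00129096,
        0.00063939]), 'joint_efforts': array([ 4.48259652e-04, -4.07297158e+01, -2.93700349e+01, -1.49346347e-04,
        3.40595667e-03,  1.50040040e-05]), 'eef_pos': array([ 0.19217072, -0.64647301,  0.24407353]), 'tcp_rot': array([ 0.4233723 ,  0.56729456, -0.42230932,  0.56620456]), 'contact_force': array([-0.65789651,  0.35741114, -0.32009789]), 'wrist_torque': array([ 0.00159893,  0.05677499, -0.04642261]), 'opening': 0.9985994247098666}
0.014
```

View pics/top0.png

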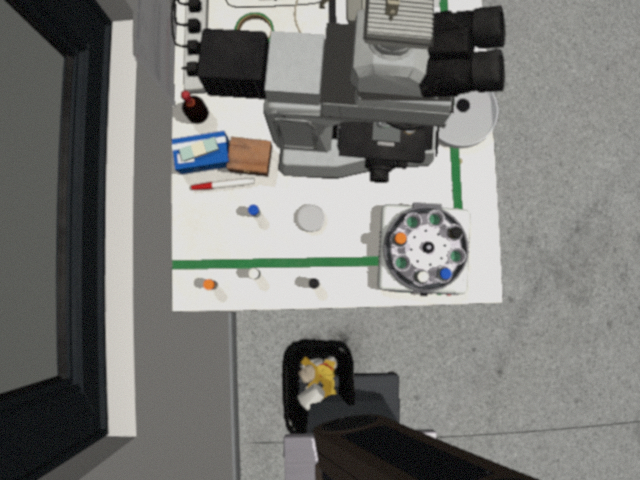

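View pics/scene0.png

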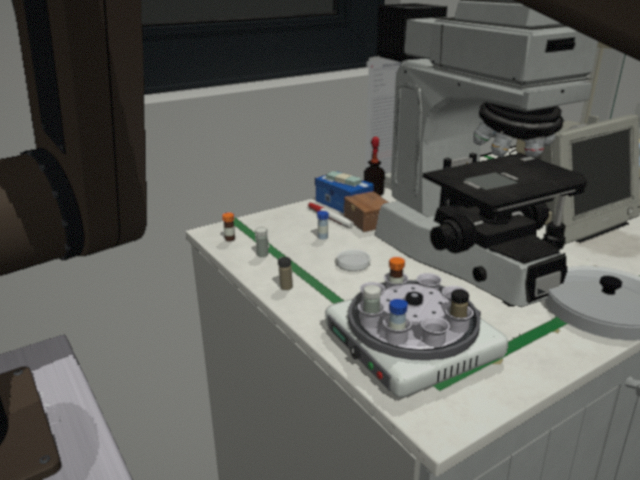

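```bash
cat > h.py <<'E'
from plant import ctrl
import cv2,numpy as np
def crop(n,x0,y0,x1,y1,s,out,im=None):
    if im is None: im=ctrl.read_camera(n)[:,:,::-1]
    c=cv2.resize(im[y0:y1,x0:x1],None,fx=s,fy=s,interpolation=cv2.INTER_CUBIC); cv2.imwrite(out,c); return im
def _d(n):
    c=ctrl.get_calibration(n); return c["camera_matrix"],c["k1"],c["camera_from_world"]
def proj(n,P):
    K,k,T=_d(n); p=T[:3,:3]@np.asarray(P,float)+T[:3,3]; s=p[:2]/p[2]; s=s*(1+k*(s@s)); return K[:2,:2]@s+K[:2,2]
def unproj(n,uv,z):
    K,k,T=_d(n); d=np.array([k,0,0,0,0.])
    u=cv2.undistortPoints(np.array([[uv]],float),K,d)[0,0]
    R=T[:3,:3]; o=-R.T@T[:3,3]; v=R.T@np.array([u[0],u[1],1]); return o+v*(z-o[2])/v[2]
E
python3 - <<'E'
from h import *
t=cv2.imread('pics/top0.png');s=cv2.imread('pics/scene0.png')
crop('top',185,190,335,300,5,'pics/t1.png',t)
crop('top',370,190,480,305,5,'pics/t2.png',t)
crop('scene',210,195,370,300,5,'pics/s1.png',s)
crop('scene',320,245,510,395,4,'pics/s2.png',s)
E
```

```text
(no output)
```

View pics/t1.png

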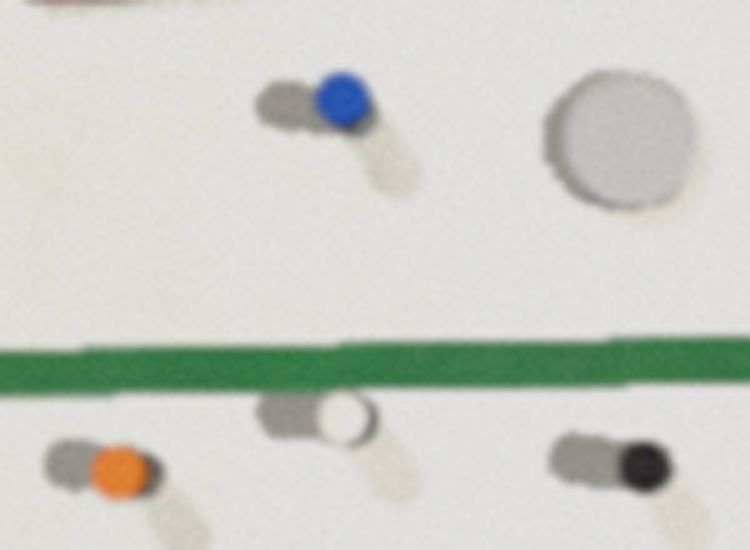

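View pics/t2.png

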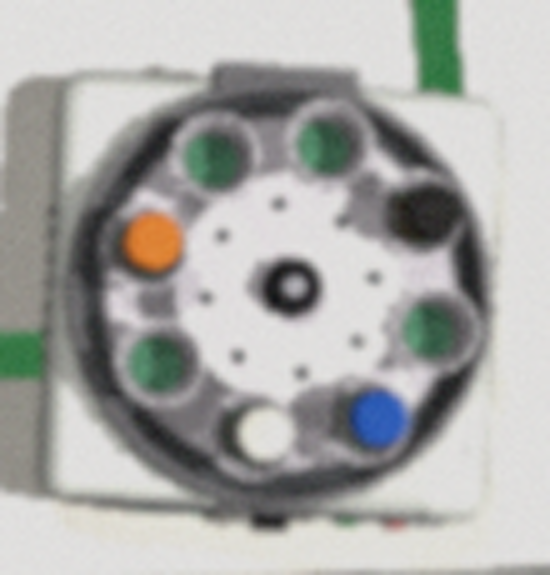

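View pics/s1.png

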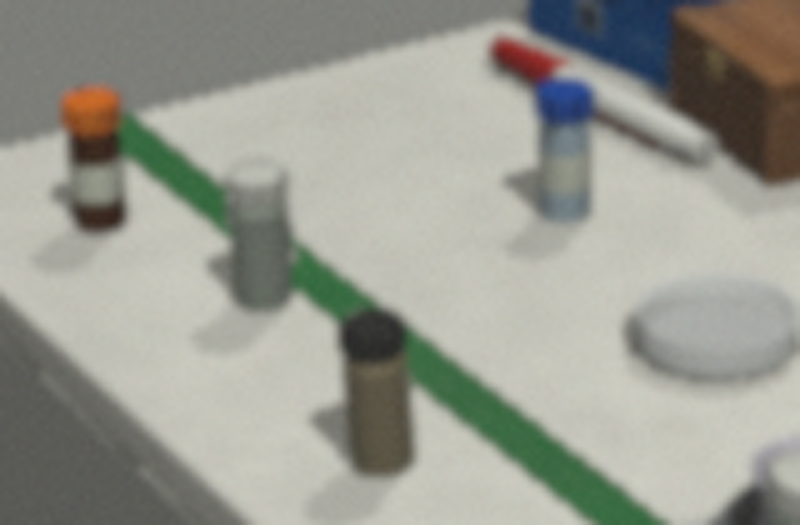

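View pics/s2.png

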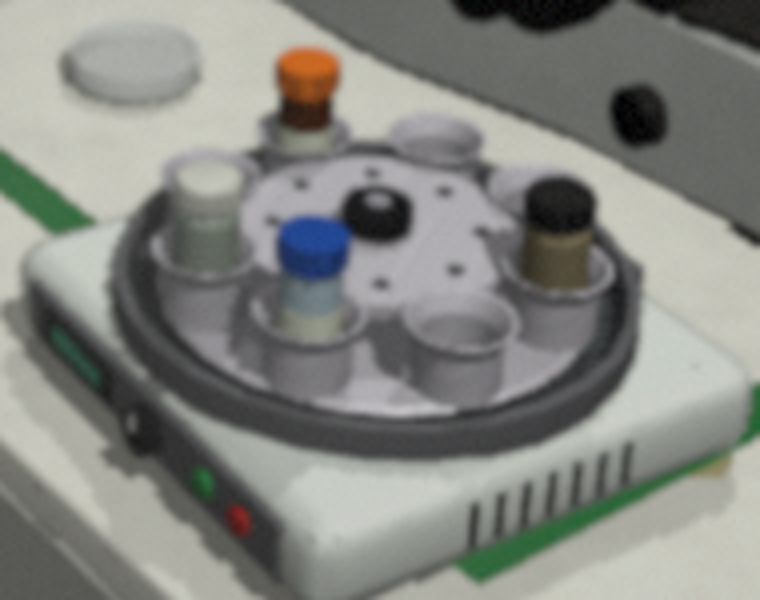

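```bash
python3 - <<'E'
from h import *
from scipy.optimize import least_squares
f=lambda p:(370+(p[0]+.5)/5-.5,190+(p[1]+.5)/5-.5)
g=lambda p:(185+(p[0]+.5)/5-.5,190+(p[1]+.5)/5-.5)
s1=lambda p:(210+(p[0]+.5)/5-.5,195+(p[1]+.5)/5-.5)
s2=lambda p:(320+(p[0]+.5)/4-.5,245+(p[1]+.5)/4-.5)
# top: slot k ccw order starting from orange
T={'o':(152,241,.1),'k':(422,210,.1),'b':(380,418,.1),'w':(262,434,.1),
 'UL':(217,153,.072),'UR':(327,143,.072),'R':(436,328,.072),'LL':(160,362,.072),'hub':(292,288,.078)}
for n,v in T.items(): print(n,unproj('top',f(v[:2]),v[2]).round(4))
# image clockwise order o,UL,UR,k,R,b,w,LL ; camera top view => world clockwise
order=['o','UL','UR','k','R','b','w','LL']
def res(x):
    r=[]
    for i,n in enumerate(order):
        a=x[2]-i*np.pi/4; q=unproj('top',f(T[n][:2]),T[n][2])[:2]
        r+=list(np.array([x[0]+.06*np.cos(a),x[1]+.06*np.sin(a)])-q)
    return r
s=least_squares(res,[.65,-.1,1.5]); print(s.x,np.degrees(s.x[2]),np.array(s.fun).reshape(-1,2).round(4).tolist())
S={'o':(308,62),'w':(208,185),'b':(314,240),'k':(560,195)}
for n,v in S.items(): print('scene',n,unproj('scene',s2(v),.1).round(4))
print('dish',unproj('top',g((628,138)),.012))
for n,t,c in(('blue',(341,99),(566,95)),('white',(343,418),(256,168)),('orange',(120,472),(92,98)),('black',(644,466),(374,324))):
    print(n,unproj('top',g(t),.052).round(4),unproj('scene',s1(c),.052).round(4))
for n in ('o','UL','UR','k','R','b','w','LL'):
    a=s.x[2]-order.index(n)*np.pi/4; print(n,s.x[0]+.06*np.cos(a),s.x[1]+.06*np.sin(a))
E
```

```text
o [ 0.548  -0.0824  0.1   ]
k [ 0.5574 -0.1884  0.1   ]
b [ 0.4773 -0.1684  0.1   ]
w [ 0.4725 -0.1222  0.1   ]
UL [ 0.5849 -0.1135  0.072 ]
UR [ 0.5878 -0.1578  0.072 ]
R [ 0.513  -0.1984  0.072 ]
LL [ 0.5026 -0.0876  0.072 ]
hub [ 0.53   -0.1401  0.078 ]
[ 0.53044055 -0.13983963  1.27233759] 72.89957419528274 [[0.0001, -0.0001], [-0.0014, 0.0017], [-0.0001, 0.0003], [0.0011, -0.0044], [-0.0002, 0.0012], [0.0001, 0.0005], [0.0006, 0.0], [-0.0003, 0.0008]]
scene o [ 0.5464 -0.0871  0.1   ]
scene w [ 0.4673 -0.1315  0.1   ]
scene b [ 0.4737 -0.1745  0.1   ]
scene k [ 0.5532 -0.198   0.1   ]
dish [0.60373945 0.09101488 0.012     ]
blue [0.6175 0.2058 0.052 ] [0.6143 0.1973 0.052 ]
white [0.4889 0.207  0.052 ] [0.4894 0.2062 0.052 ]
orange [0.4693 0.2974 0.052 ] [0.469  0.2951 0.052 ]
black [0.4668 0.0872 0.052 ] [0.4643 0.0822 0.052 ]
o 0.5480833986737612 -0.08249217750439694
UL 0.5834666994251579 -0.11176423249534473
UR 0.5877880027438688 -0.15748247298078508
k 0.558515947752921 -0.19286577373218172
R 0.5127977072674808 -0.19718707705089264
b 0.4774144065160841 -0.16791502205994485
w 0.47309310319737313 -0.12219678157450452
LL 0.502365158188321 -0.08681348082310787
```

```bash
cat >> h.py <<'E'
from scipy.spatial.transform import Rotation as R
def tool():
    s=ctrl.get_state(); M=R.from_quat(s["tcp_rot"]).as_matrix(); return s,M
def go(x,y,z,yaw=None,n=1):
    """shift in units from measured pose, axes at present; yaw of tool z (mod 180) in deg"""
    s,M=tool(); d=M.T@(np.array([x,y,z])-s["eef_pos"])/.025
    cur=np.degrees(np.arctan2(M[1,2],M[0,2])); t=0
    if yaw is not None: t=(yaw-cur+90)%180-90
    print("t",round(s["time"],2),"pos",s["eef_pos"].round(4),"yaw",round(cur,2),"units",d.round(2),"yaw turn deg",round(t,1),"=> about tool x",round(-t/5,2),"open",round(s["opening"],3),"F",s["contact_force"].round(1),"q",s["qpos"].round(2))
E
python3 - <<'E'
from h import *
s,M=tool(); print(M.round(3))
go(.45,-.35,.245,117.9)
for uv in((378,180),(378,160),(285,172),(435,165),(340,125),(430,150)):
  print(uv,[unproj('top',uv,z)[:2].round(3).tolist() for z in(0,.1,.2)])
for uv in((360,232),(400,205),(440,175)):
  print('edge',unproj('top',uv,0)) if 0 else None
print('edge',unproj('top',(300,308),0)[:2],unproj('top',(500,300),0)[:2])
E
```

```text
[[-0.     0.959  0.285]
 [ 0.002  0.285 -0.959]
 [-1.     0.    -0.002]]
t 0.1 pos [ 0.1922 -0.6465  0.2441] yaw -73.45 units [-0.02 13.26 -8.43] yaw turn deg 11.4 => about tool x -2.27 open 0.999 F [-0.7  0.4 -0.3] q [-1.43  0.29  1.58 -0.    1.28 -0.15]
(378, 180) [[0.681, -0.054], [0.662, -0.044], [0.643, -0.034]]
(378, 160) [[0.724, -0.056], [0.702, -0.045], [0.679, -0.035]]
(285, 172) [[0.703, 0.142], [0.682, 0.137], [0.661, 0.131]]
(435, 165) [[0.711, -0.178], [0.689, -0.157], [0.668, -0.137]]
(340, 125) [[0.803, 0.023], [0.774, 0.027], [0.745, 0.031]]
(430, 150) [[0.744, -0.169], [0.72, -0.149], [0.695, -0.129]]
edge [0.41610727 0.11699624] [ 0.41985213 -0.30469625]
```

Emit:
{"fn": "move_arm", "kwargs": {
  "commands": [0,0.95,-0.6,0,0,0.95,-0.6,0,0,0.95,-0.6,0,0,0.95,-0.6,0,0,0.95,-0.6,0,0,0.95,-0.6,0,0,0.95,-0.6,0,0,0.95,-0.6,0,0,0.95,-0.6,0,0,0.95,-0.6,0,0,0.95,-0.6,0,0,0.95,-0.6,0,0,0.95,-0.6,-1,0,0.95,-0.6,-1,0,0,0,-0.28],
  "jaw": 50,
  "force": 30
}}

```text
time: 1.98
eef_pos: [0.4503, -0.3471, 0.2454]
tcp_rot: [0.363, 0.607, -0.363, 0.607]
contact_force: [0.2, -0.1, -0.3]
opening: 0.588
```

```bash
python3 - <<'E'
from h import *
go(.467,.087,.15,117.9); print(ctrl.tip_extent)
E
```

```text
t 1.98 pos [ 0.4503 -0.3471  0.2454] yaw -61.8 units [  3.82   8.79 -14.99] yaw turn deg -0.3 => about tool x 0.06 open 0.588 F [ 0.2 -0.1 -0.3] q [-0.84  0.05  1.84  0.    1.25  0.24]
0.014
```

Emit:
{"fn": "move_arm", "kwargs": {
  "commands": [0,0.55,-0.94,0,0,0.55,-0.94,0,0,0.55,-0.94,0,0,0.55,-0.94,0,0,0.55,-0.94,0,0,0.55,-0.94,0,0,0.55,-0.94,0,0,0.55,-0.94,0,0,0.55,-0.94,0,0,0.55,-0.94,0,0.93,0.55,-0.94,0,0.93,0.55,-0.94,0,0.93,0.55,-0.94,0,0.93,0.55,-0.94,0,0.93,0.55,-0.94,0,0.93,0.55,-0.94,0,0,0,0,0]
}}

```text
time: 4.1
eef_pos: [0.4647, 0.0875, 0.104]
tcp_rot: [0.363, 0.608, -0.364, 0.605]
contact_force: [-0.1, -0.3, 0.1]
opening: 0.584
```

```bash
python3 - <<'E'
from h import *
go(.467,.087,.042,117.9)
crop('top',250,230,400,340,5,'pics/t3.png'); crop('scene',210,145,370,300,5,'pics/s3.png')
print(proj('scene',ctrl.get_state()['eef_pos']),proj('top',ctrl.get_state()['eef_pos']))
E
```

```text
t 4.1 pos [0.4647 0.0875 0.104 ] yaw -61.9 units [2.48 0.08 0.07] yaw turn deg -0.2 => about tool x 0.04 open 0.584 F [-0.1 -0.3  0.1] q [-0.03  0.01  2.17  0.    0.97  1.05]
[283.35833559 226.71316793] [313.60575336 282.17578897]
```

View pics/s3.png

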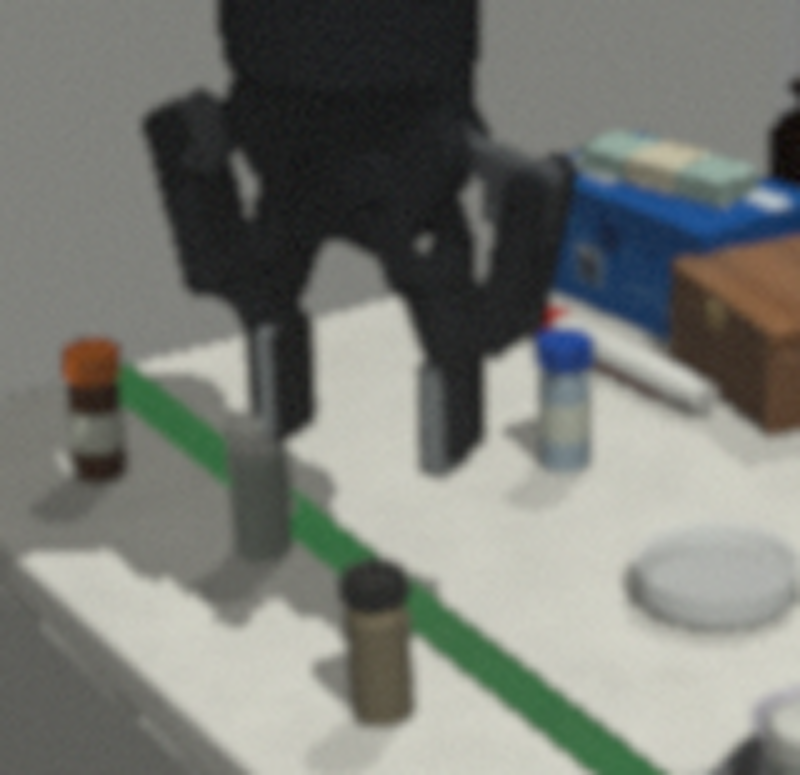

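View pics/t3.png

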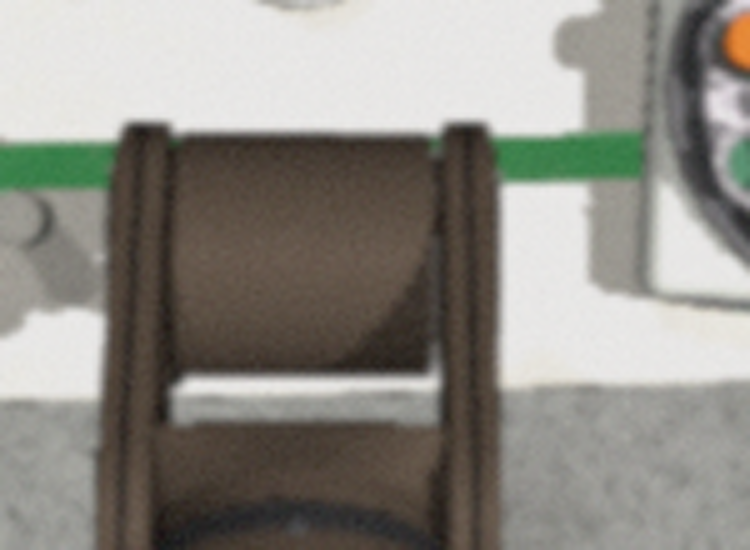

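```bash
python3 - <<'E'
from h import *
for p in((.4668,.0872),(.6175,.2058),(.4889,.207),(.4693,.2974)):
  u=proj('scene',(*p,.052));b=proj('scene',(*p,0)); print(p,(u-[210,145])*5,(b-[210,145])*5)
E
```

```text
(0.4668, 0.0872) [370.8429727  563.76142653] [376.88511422 705.97455987]
(0.6175, 0.2058) [558.42013876 333.63014376] [559.63625314 459.03581642]
(0.4889, 0.207) [251.68274425 415.52760138] [259.88231687 547.08458479]
(0.4693, 0.2974) [ 88.05078558 343.81787039] [ 99.39459796 470.04669262]
```

Emit:
{"fn": "move_arm", "kwargs": {
  "commands": [0.83,0.04,0.02,0,0.83,0.04,0.02,0,0.82,0,0.03,0,0,0,0,0]
}}

```text
time: 4.7
eef_pos: [0.4695, 0.0843, 0.0437]
tcp_rot: [0.365, 0.606, -0.365, 0.605]
contact_force: [-0.1, -0.5, 0.7]
opening: 0.585
```

```bash
python3 - <<'E'
from h import *
go(.467,.087,.042,117.9)
crop('scene',210,165,370,300,5,'pics/s4.png')
E
```

```text
t 4.7 pos [0.4695 0.0843 0.0437] yaw -62.14 units [ 0.07 -0.04 -0.14] yaw turn deg 0.0 => about tool x -0.01 open 0.585 F [-0.1 -0.5  0.7] q [-0.04  0.13  2.18 -0.    0.83  1.05]
```

View pics/s4.png

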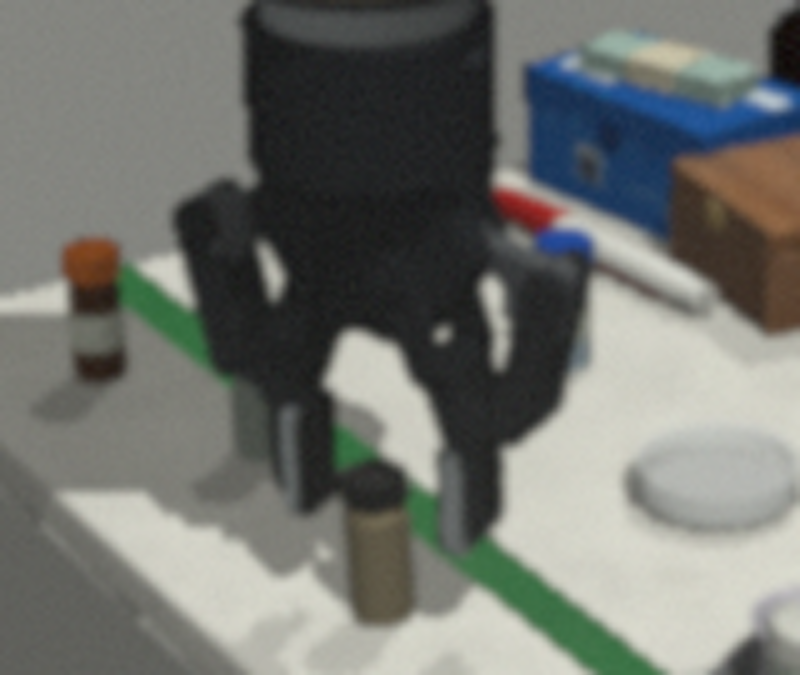

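Emit:
{"fn": "move_arm", "kwargs": {
  "commands": [0.06,-0.03,-0.15,0,0,0,0,0]
}}

```text
time: 5.0
eef_pos: [0.468, 0.0882, 0.0432]
tcp_rot: [0.365, 0.605, -0.364, 0.606]
contact_force: [-0.5, 0.2, -0.1]
opening: 0.583
```

Emit:
{"fn": "move_arm", "kwargs": {
  "commands": [0,0,0,0,0,0,0,0,0,0,0,0,0,0,0,0,0,0,0,0],
  "jaw": 12,
  "force": 25
}}

```text
time: 5.62
eef_pos: [0.4681, 0.0881, 0.0428]
tcp_rot: [0.365, 0.606, -0.364, 0.606]
contact_force: [-0.0, -0.3, 3.5]
opening: 0.241
```

```bash
python3 - <<'E'
from h import *
go(.467,.087,.042,117.9)
crop('scene',210,165,370,300,5,'pics/s5.png')
E
```

```text
t 5.62 pos [0.4681 0.0881 0.0428] yaw -62.05 units [ 0.03 -0.06  0.02] yaw turn deg -0.0 => about tool x 0.01 open 0.241 F [-0.  -0.3  3.5] q [-0.03  0.13  2.18 -0.    0.83  1.06]
```

View pics/s5.png

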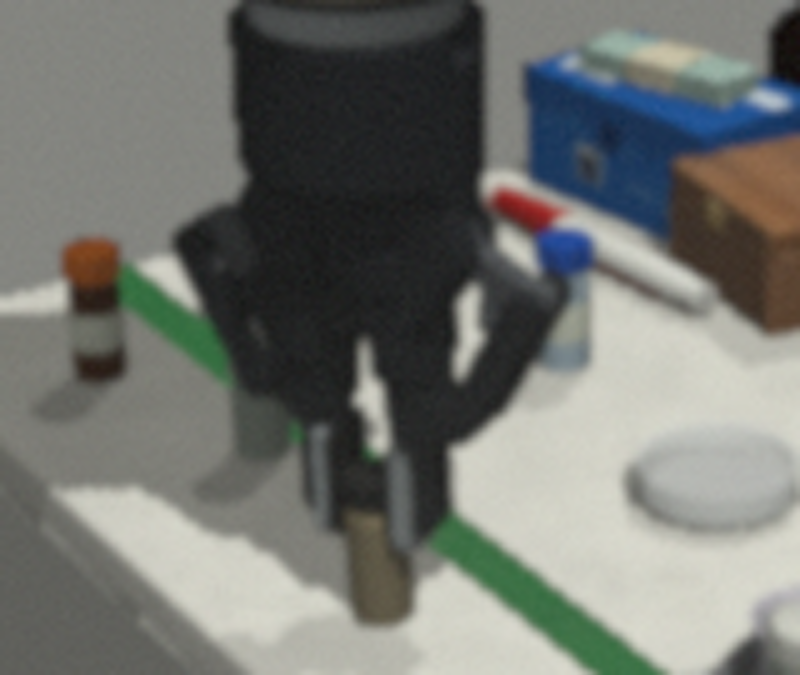

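Emit:
{"fn": "move_arm", "kwargs": {
  "commands": [-0.3,0,0,0,-1,0,0,0,-1,0,0,0,-1,0,0,0,-1,0,0,0,-0.7,0,0,0,0,0,0,0]
}}

```text
time: 6.55
eef_pos: [0.4683, 0.0882, 0.1686]
tcp_rot: [0.365, 0.605, -0.364, 0.607]
contact_force: [-0.2, -0.3, -0.9]
opening: 0.241
```

```bash
python3 - <<'E'
from h import *
go(.5037,-.0861,.15,117.9)
E
```

```text
t 6.55 pos [0.4683 0.0882 0.1686] yaw -62.05 units [ 0.75 -2.02  6.82] yaw turn deg -0.0 => about tool x 0.01 open 0.241 F [-0.2 -0.3 -0.9] q [-0.03 -0.08  2.12  0.    1.1   1.06]
```

Emit:
{"fn": "move_arm", "kwargs": {
  "commands": [0,-0.25,0.85,0,0,-0.25,0.85,0,0,-0.25,0.85,0,0,-0.25,0.85,0,0,-0.25,0.85,0,0,-0.25,0.85,0,0,-0.25,0.85,0,0,-0.26,0.86,0,0,0,0,0,0.6,0,0,0,0,0,0,0]
}}

```text
time: 7.92
eef_pos: [0.5012, -0.0845, 0.1497]
tcp_rot: [0.364, 0.608, -0.364, 0.604]
contact_force: [0.5, -1.2, 0.7]
opening: 0.241
```

```bash
python3 - <<'E'
from h import *
go(.5037,-.0861,.1,117.9)
crop('scene',310,205,510,355,4,'pics/s6.png')
E
```

```text
t 7.92 pos [ 0.5012 -0.0845  0.1497] yaw -62.01 units [1.99 0.06 0.11] yaw turn deg -0.1 => about tool x 0.02 open 0.241 F [ 0.5 -1.2  0.7] q [-0.37  0.02  2.06  0.    1.06  0.72]
```

View pics/s6.png

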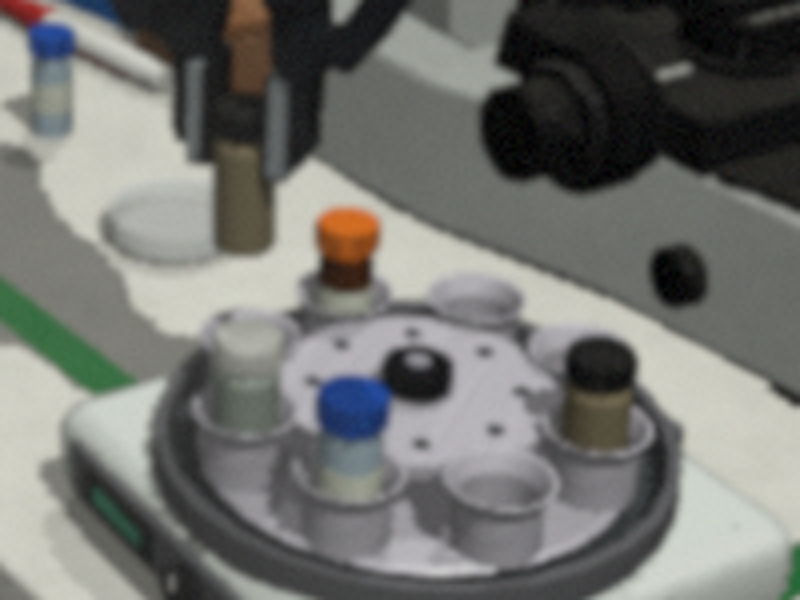

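```bash
python3 - <<'E'
from h import *
P=lambda p:(proj('scene',p)-[310,205])*4
print('vialbottom pred (tcp)',P((.5012-.0013,-.0845-.0007,.107)))
c=np.array([.5304,-.1398])
for i,n in enumerate(['o','UL','UR','k','R','b','w','LL']):
  a=np.radians(72.9-45*i); q=c+.06*np.array([np.cos(a),np.sin(a)]); print(n,'mouth',P((*q,.072)),'cap',P((*q,.1)))
E
```

```text
vialbottom pred (tcp) [237.55975014 237.29602018]
o mouth [337.61972101 284.20037879] cap [341.40906742 214.05750621]
UL mouth [469.5731674 289.7937272] cap [475.44176706 219.32345545]
UR mouth [574.00045154 342.07254682] cap [581.78616239 269.37835008]
k mouth [589.68957784 416.99436201] cap [598.13132004 341.32149481]
R mouth [493.84111144 469.85715212] cap [500.86219848 392.23690931]
b mouth [342.91495902 462.25176448] cap [347.25924339 385.02533501]
w mouth [239.9549075  400.27498181] cap [242.41010563 325.50254814]
LL mouth [243.18179849 327.34981971] cap [245.57561693 255.4896607 ]
```

Emit:
{"fn": "move_arm", "kwargs": {
  "commands": [0.4,0.06,0.11,0,0.4,0,0,0,0.4,0,0,0,0.3,0,0,0,0,0,0,0]
}}

```text
time: 8.6
eef_pos: [0.505, -0.0874, 0.1139]
tcp_rot: [0.364, 0.607, -0.365, 0.605]
contact_force: [0.8, -0.5, -0.0]
opening: 0.24
```

```bash
python3 - <<'E'
from h import *
go(.5037,-.0861,.0908,117.9)
E
```

```text
t 8.6 pos [ 0.505  -0.0874  0.1139] yaw -62.06 units [ 0.92 -0.02 -0.07] yaw turn deg -0.0 => about tool x 0.01 open 0.24 F [ 0.8 -0.5 -0. ] q [-0.37  0.08  2.07 -0.    0.99  0.71]
```

Emit:
{"fn": "move_arm", "kwargs": {
  "commands": [0,0,-0.06,0,0.2,0,0,0,0.2,0,0,0,0.2,0,0,0,0,0,0,0]
}}

```text
time: 9.22
eef_pos: [0.5044, -0.0861, 0.0991]
tcp_rot: [0.364, 0.606, -0.365, 0.605]
contact_force: [-0.6, 0.1, -0.0]
opening: 0.238
```

```bash
python3 - <<'E'
from h import *
go(.5037,-.0861,.0908,117.9)
E
```

```text
t 9.22 pos [ 0.5044 -0.0861  0.0991] yaw -62.06 units [ 0.33 -0.03 -0.01] yaw turn deg -0.0 => about tool x 0.01 open 0.238 F [-0.6  0.1 -0. ] q [-0.37  0.1   2.08  0.    0.96  0.72]
```

No contact force; vial is inside the sleeve. Lower to the floor.

Emit:
{"fn": "move_arm", "kwargs": {
  "commands": [0.15,0,0,0,0.1,0,0,0,0.06,0,0,0,0,0,0,0]
}}

```text
time: 9.72
eef_pos: [0.5048, -0.0862, 0.0919]
tcp_rot: [0.364, 0.606, -0.364, 0.606]
contact_force: [-0.2, -0.0, -0.3]
opening: 0.238
```

```bash
python3 - <<'E'
from h import *
go(.5037,-.0861,.0908,117.9)
crop('scene',310,205,510,355,4,'pics/s7.png')
E
```

```text
t 9.72 pos [ 0.5048 -0.0862  0.0919] yaw -62.05 units [ 0.05 -0.04 -0.02] yaw turn deg -0.0 => about tool x 0.01 open 0.238 F [-0.2 -0.  -0.3] q [-0.37  0.12  2.08  0.    0.94  0.72]
```

View pics/s7.png

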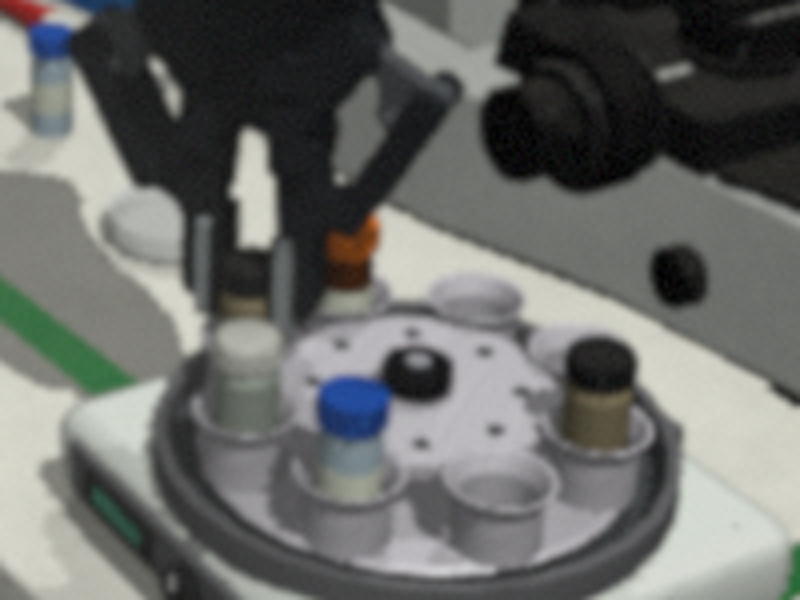

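Emit:
{"fn": "move_arm", "kwargs": {
  "commands": [0.04,0,0,0,0.03,0,0,0,0,0,0,0]
}}

```text
time: 10.15
eef_pos: [0.5051, -0.0863, 0.0908]
tcp_rot: [0.365, 0.606, -0.364, 0.606]
contact_force: [-0.8, 0.4, 2.5]
opening: 0.241
```

Emit:
{"fn": "move_arm", "kwargs": {
  "commands": [0,0,0,0,0,0,0,0,0,0,0,0,-0.5,0,0,0,-1,0,0,0,-1,0,0,0,-0.6,0,0,0,0,0,0,0],
  "jaw": 46
}}

```text
time: 11.15
eef_pos: [0.5058, -0.0866, 0.1696]
tcp_rot: [0.365, 0.605, -0.364, 0.607]
contact_force: [0.4, -0.0, -0.8]
opening: 0.54
```

```bash
python3 - <<'E'
from h import *
crop('scene',310,205,510,355,4,'pics/s8.png')
# next: orange, yaw 72.9
go(.4693,.2974,.17,72.9)
E
```

```text
t 11.2 pos [ 0.505  -0.0863  0.1682] yaw -62.05 units [ -0.08   5.93 -14.23] yaw turn deg -45.0 => about tool x 9.01 open 0.54 F [-0.2  0.1 -0.6] q [-0.37  0.    2.04 -0.    1.1   0.72]
```

View pics/s8.png

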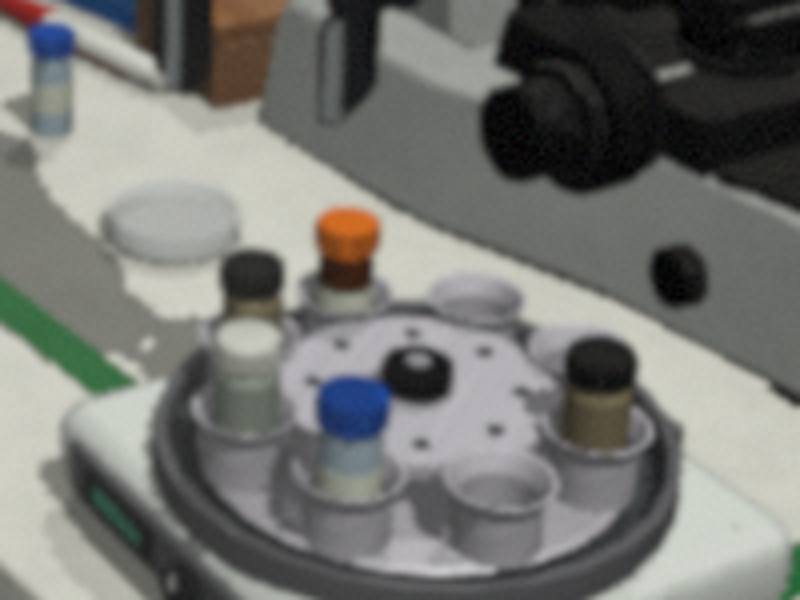

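Emit:
{"fn": "move_arm", "kwargs": {
  "commands": [0,0.4,-0.95,0,0,0.4,-0.95,0,0,0.4,-0.95,0,0,0.4,-0.95,0,0,0.4,-0.95,0,0,0.4,-0.95,0,0,0.4,-0.95,0,0,0.4,-0.95,0,0,0.4,-0.95,0,0,0.4,-0.95,0,0,0.4,-0.95,0,0,0.4,-0.95,0,0,0.4,-0.95,0,0,0.4,-0.95,0,0,0.35,-0.95,0]
}}

```text
time: 13.08
eef_pos: [0.4684, 0.2987, 0.1661]
tcp_rot: [0.364, 0.607, -0.365, 0.605]
contact_force: [-0.6, -0.5, -0.1]
opening: 0.54
```

Emit:
{"fn": "move_arm", "kwargs": {
  "commands": [0.3,0,0,1,0.3,0,0,1,0.3,0,0,1,0.3,0,0,1,0.3,0,0,1,0.3,0,0,1,0.3,0,0,1,0.3,0,0,1,0.3,0,0,1,0,0,0,0]
}}

```text
time: 14.32
eef_pos: [0.4679, 0.2976, 0.0982]
tcp_rot: [-0.567, -0.421, 0.57, -0.42]
contact_force: [-0.4, -0.0, 0.7]
opening: 0.533
```

```bash
python3 - <<'E'
from h import *
go(.4693,.2974,.043,72.9)
E
```

```text
t 14.32 pos [0.4679 0.2976 0.0982] yaw -107.0 units [ 2.21  0.06 -0.02] yaw turn deg -0.1 => about tool x 0.02 open 0.533 F [-0.4 -0.   0.7] q [0.38 0.2  1.98 0.   0.97 2.25]
```

Emit:
{"fn": "move_arm", "kwargs": {
  "commands": [0.75,0.05,-0.02,0,0.75,0,0,0,0.71,0,0,0,0,0,0,0,0,0,0,0]
}}

```text
time: 14.95
eef_pos: [0.4709, 0.2984, 0.0451]
tcp_rot: [0.569, 0.42, -0.569, 0.42]
contact_force: [0.1, -0.7, -0.4]
opening: 0.541
```

```bash
python3 - <<'E'
from h import *
go(.4693,.2974,.043,72.9)
crop('scene',170,165,330,285,5,'pics/s9.png')
E
```

```text
t 14.95 pos [0.4709 0.2984 0.0451] yaw -107.05 units [ 0.08 -0.05  0.06] yaw turn deg -0.1 => about tool x 0.01 open 0.541 F [ 0.1 -0.7 -0.4] q [0.38 0.28 1.99 0.   0.87 2.25]
```

View pics/s9.png

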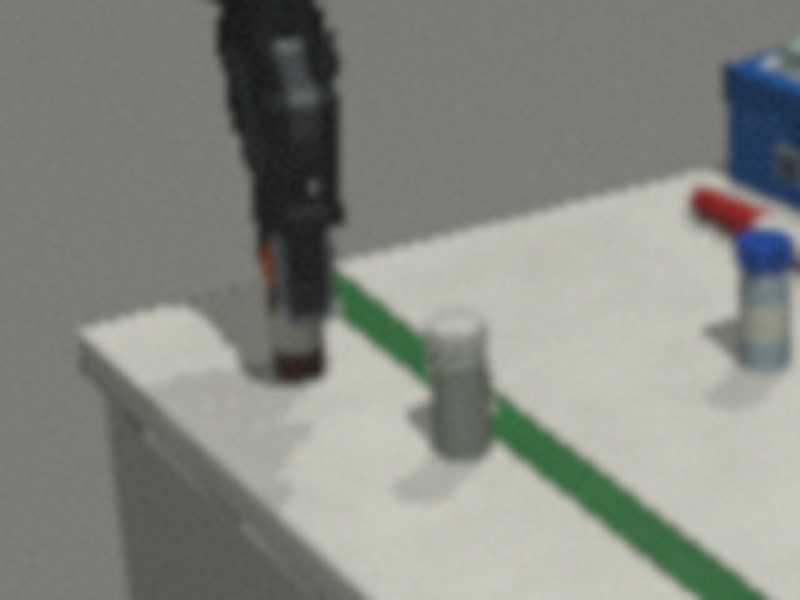

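Emit:
{"fn": "move_arm", "kwargs": {
  "commands": [0.08,-0.03,0.04,0,0,0,0,0]
}}

```text
time: 15.25
eef_pos: [0.4697, 0.2976, 0.0434]
tcp_rot: [0.569, 0.42, -0.568, 0.42]
contact_force: [0.1, -0.5, -0.2]
opening: 0.535
```

Emit:
{"fn": "move_arm", "kwargs": {
  "commands": [0,0,0,0,0,0,0,0,0,0,0,0,0,0,0,0],
  "jaw": 12
}}

```text
time: 15.75
eef_pos: [0.4698, 0.2977, 0.0433]
tcp_rot: [0.569, 0.42, -0.568, 0.42]
contact_force: [0.6, 1.0, 0.8]
opening: 0.229
```

```bash
python3 - <<'E'
from h import *
go(.4693,.2974,.043,72.9)
E
```

```text
t 15.75 pos [0.4698 0.2977 0.0433] yaw -107.05 units [ 0.01 -0.02  0.02] yaw turn deg -0.0 => about tool x 0.01 open 0.229 F [0.6 1.  0.8] q [0.38 0.28 1.99 0.   0.86 2.25]
```

Emit:
{"fn": "move_arm", "kwargs": {
  "commands": [-0.3,0,0,0,-1,0,0,0,-1,0,0,0,-1,0,0,0,-1,0,0,0,-1,0,0,0,0,0,0,0]
}}

```text
time: 16.62
eef_pos: [0.471, 0.2981, 0.1783]
tcp_rot: [0.57, 0.42, -0.567, 0.421]
contact_force: [-0.1, 0.4, 0.2]
opening: 0.224
```

```bash
python3 - <<'E'
from h import *
go(.5132,-.197,.175,72.9)
E
```

```text
t 16.62 pos [0.471  0.2981 0.1783] yaw -107.05 units [ 0.1   7.42 18.44] yaw turn deg -0.1 => about tool x 0.01 open 0.224 F [-0.1  0.4  0.2] q [ 0.38  0.09  1.93 -0.    1.11  2.25]
```

Emit:
{"fn": "move_arm", "kwargs": {
  "commands": [0,0.39,0.97,0,0,0.39,0.97,0,0,0.39,0.97,0,0,0.39,0.97,0,0,0.39,0.97,0,0,0.39,0.97,0,0,0.39,0.97,0,0,0.39,0.97,0,0,0.39,0.97,0,0,0.39,0.97,0,0,0.39,0.97,0,0,0.39,0.97,0,0,0.39,0.97,0,0,0.39,0.97,0,0,0.39,0.97,0,0,0.39,0.97,0,0,0.39,0.97,0,0,0.39,0.97,0,0,0.39,0.97,0,0,0,0,0]
}}

```text
time: 19.12
eef_pos: [0.511, -0.1982, 0.1741]
tcp_rot: [-0.569, -0.42, 0.569, -0.419]
contact_force: [0.6, 1.0, -1.5]
opening: 0.227
```

Emit:
{"fn": "move_arm", "kwargs": {
  "commands": [0.8,0,0,0,0.6,0,0,0,0,0,0,0]
}}

```text
time: 19.5
eef_pos: [0.5103, -0.1958, 0.1383]
tcp_rot: [-0.568, -0.422, 0.569, -0.419]
contact_force: [0.5, -0.2, -0.2]
opening: 0.231
```

```bash
python3 - <<'E'
from h import *
go(.5132,-.197,.1,72.9)
crop('scene',310,205,510,355,4,'pics/s10.png')
P=lambda p:(proj('scene',p)-[310,205])*4
s=ctrl.get_state()['eef_pos']; print(P(s-[.0004,0,.0433])+[6,8])
E
```

```text
t 19.5 pos [ 0.5103 -0.1958  0.1383] yaw -107.02 units [1.53 0.13 0.01] yaw turn deg -0.1 => about tool x 0.02 open 0.231 F [ 0.5 -0.2 -0.2] q [-0.55  0.12  1.98  0.    1.05  1.32]
[499.05517284 411.73116895]
```

View pics/s10.png

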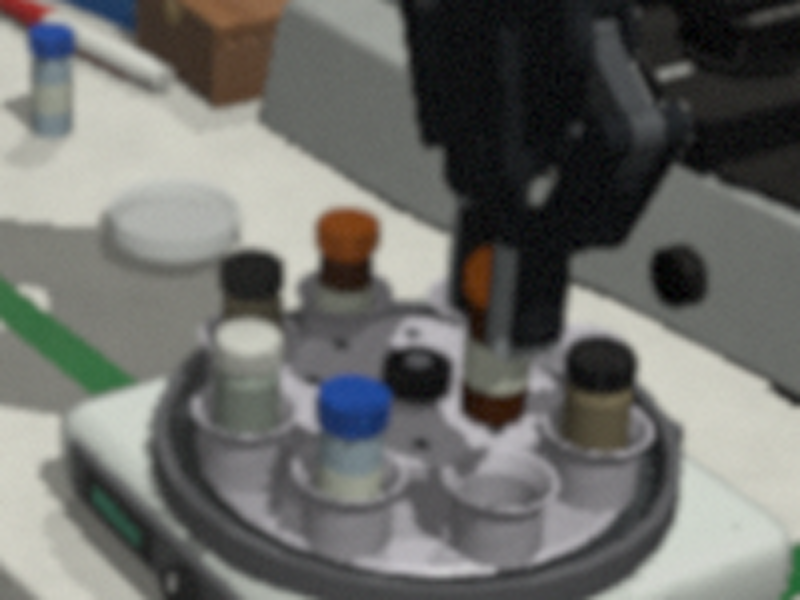

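Emit:
{"fn": "move_arm", "kwargs": {
  "commands": [0,0.11,0.01,0,0.3,0,0,0,0.3,0,0,0,0.3,0,0,0,0,0,0,0]
}}

```text
time: 20.18
eef_pos: [0.5135, -0.1979, 0.1169]
tcp_rot: [-0.568, -0.421, 0.569, -0.42]
contact_force: [-0.0, 0.5, 0.2]
opening: 0.233
```

```bash
python3 - <<'E'
from h import *
go(.5132,-.197,.0913,72.9)
crop('scene',310,205,510,355,4,'pics/s11.png')
E
```

```text
t 20.18 pos [ 0.5135 -0.1979  0.1169] yaw -107.05 units [ 1.02 -0.02 -0.03] yaw turn deg -0.0 => about tool x 0.01 open 0.233 F [-0.   0.5  0.2] q [-0.55  0.16  1.98 -0.    1.    1.32]
```

View pics/s11.png

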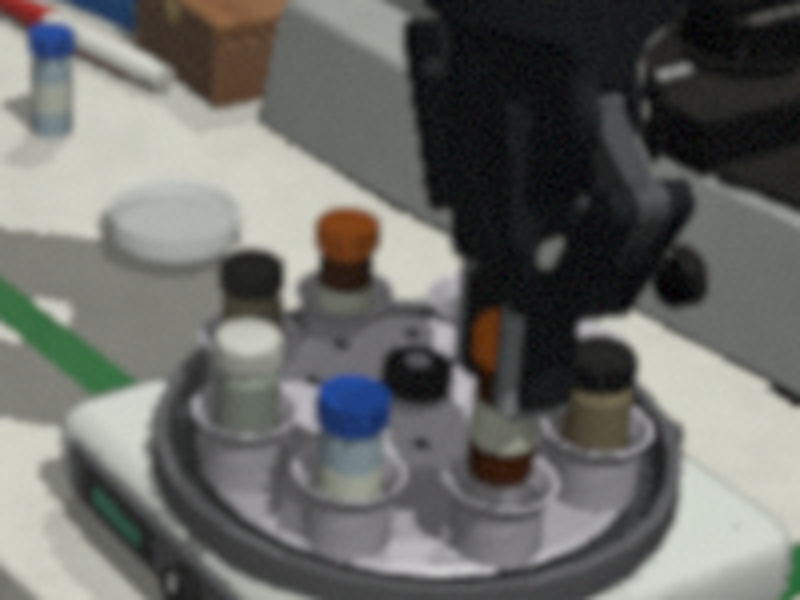

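Emit:
{"fn": "move_arm", "kwargs": {
  "commands": [0.25,-0.02,-0.02,0,0.25,0,0,0,0.25,0,0,0,0.15,0,0,0,0,0,0,0]
}}

```text
time: 20.85
eef_pos: [0.5136, -0.1975, 0.0951]
tcp_rot: [-0.568, -0.421, 0.569, -0.42]
contact_force: [-0.3, -0.5, 1.0]
opening: 0.231
```

```bash
python3 - <<'E'
from h import *
go(.5132,-.197,.0913,72.9)
E
```

```text
t 20.85 pos [ 0.5136 -0.1975  0.0951] yaw -107.05 units [ 0.15 -0.02 -0.02] yaw turn deg -0.0 => about tool x 0.01 open 0.231 F [-0.3 -0.5  1. ] q [-0.55  0.19  1.99 -0.    0.96  1.32]
```

Emit:
{"fn": "move_arm", "kwargs": {
  "commands": [0.08,0,0,0,0.06,0,0,0,0,0,0,0]
}}

```text
time: 21.22
eef_pos: [0.5138, -0.1976, 0.092]
tcp_rot: [-0.569, -0.42, 0.569, -0.42]
contact_force: [-0.4, -0.1, -0.4]
opening: 0.226
```

Emit:
{"fn": "move_arm", "kwargs": {
  "commands": [0.04,0,0,0,0,0,0,0]
}}

```text
time: 21.48
eef_pos: [0.514, -0.1978, 0.0913]
tcp_rot: [0.569, 0.42, -0.569, 0.42]
contact_force: [-0.2, 0.0, 0.4]
opening: 0.228
```

Emit:
{"fn": "move_arm", "kwargs": {
  "commands": [0.04,0,0,0,0,0,0,0,0,0,0,0]
}}

```text
time: 21.85
eef_pos: [0.5146, -0.1979, 0.0912]
tcp_rot: [0.569, 0.42, -0.568, 0.421]
contact_force: [-0.8, 0.7, 5.6]
opening: 0.23
```

Emit:
{"fn": "move_arm", "kwargs": {
  "commands": [0,0,0,0,0,0,0,0,0,0,0,0,-0.5,0,0,0,-1,0,0,0,-1,0,0,0,-0.8,0,0,0,0,0,0,0],
  "jaw": 46
}}

```text
time: 22.85
eef_pos: [0.5152, -0.1985, 0.1754]
tcp_rot: [0.569, 0.419, -0.568, 0.422]
contact_force: [-0.4, -0.4, -0.0]
opening: 0.537
```

```bash
python3 - <<'E'
from h import *
crop('scene',310,205,510,355,4,'pics/s12.png')
go(.4889,.207,.175,-17.1)
E
```

```text
t 22.9 pos [ 0.5143 -0.198   0.1737] yaw -107.05 units [ -0.07  -5.72 -15.19] yaw turn deg 90.0 => about tool x -17.99 open 0.541 F [ 0.4  0.1 -0.8] q [-0.55  0.08  1.95 -0.    1.11  1.32]
```

View pics/s12.png

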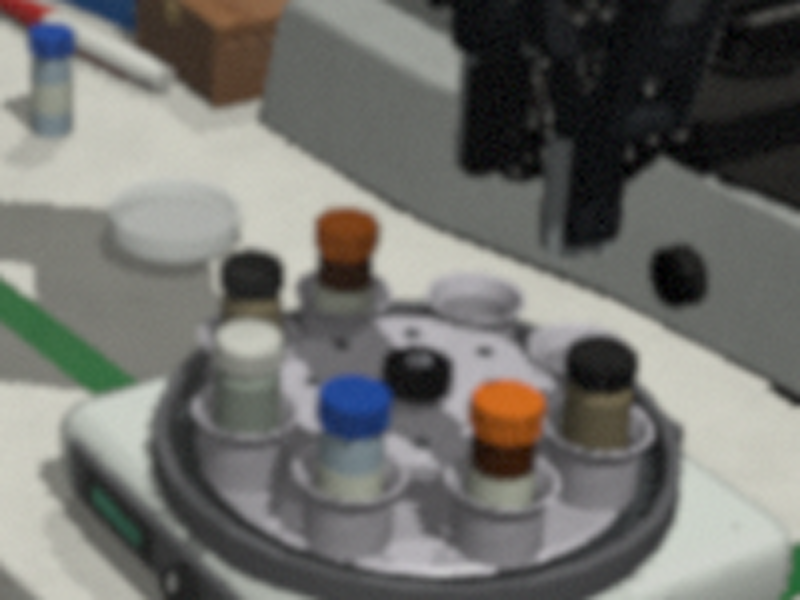

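Emit:
{"fn": "move_arm", "kwargs": {
  "commands": [0,-0.36,-0.95,0,0,-0.36,-0.95,0,0,-0.36,-0.95,0,0,-0.36,-0.95,0,0,-0.36,-0.95,0,0,-0.36,-0.95,0,0,-0.36,-0.95,0,0,-0.36,-0.95,0,0,-0.36,-0.95,0,0,-0.36,-0.95,0,0,-0.36,-0.95,0,0,-0.36,-0.95,0,0,-0.36,-0.95,0,0,-0.36,-0.95,0,0,-0.36,-0.95,0,0,-0.32,-0.94,0]
}}

```text
time: 24.9
eef_pos: [0.4875, 0.208, 0.1711]
tcp_rot: [-0.568, -0.421, 0.569, -0.42]
contact_force: [-0.3, -0.1, -0.4]
opening: 0.537
```

Emit:
{"fn": "move_arm", "kwargs": {
  "commands": [0.15,0,0,-1,0.15,0,0,-1,0.15,0,0,-1,0.15,0,0,-1,0.15,0,0,-1,0.15,0,0,-1,0.15,0,0,-1,0.15,0,0,-1,0.15,0,0,-1,0.15,0,0,-1,0.15,0,0,-1,0.15,0,0,-1,0.15,0,0,-1,0.15,0,0,-1,0.15,0,0,-1,0.15,0,0,-1,0.15,0,0,-1,0.15,0,0,-1,0,0,0,0]
}}

```text
time: 27.28
eef_pos: [0.4874, 0.2071, 0.1035]
tcp_rot: [0.105, 0.7, -0.106, 0.698]
contact_force: [-1.0, 0.5, 1.0]
opening: 0.534
```

```bash
python3 - <<'E'
from h import *
go(.4889,.207,.043,-17.1)
E
```

```text
t 27.27 pos [0.4874 0.2071 0.1035] yaw -17.12 units [2.42 0.02 0.06] yaw turn deg 0.0 => about tool x -0.0 open 0.534 F [-1.   0.5  1. ] q [0.21 0.14 2.04 0.   0.97 0.51]
```

Emit:
{"fn": "move_arm", "kwargs": {
  "commands": [0.8,0,0,0,0.8,0,0,0,0.82,0,0,0,0,0,0,0,0,0,0,0]
}}

```text
time: 27.9
eef_pos: [0.4888, 0.2074, 0.045]
tcp_rot: [0.105, 0.699, -0.105, 0.699]
contact_force: [0.4, 0.1, 0.2]
opening: 0.537
```

```bash
python3 - <<'E'
from h import *
go(.4889,.207,.043,-17.1)
crop('scene',190,165,350,285,5,'pics/s13.png')
E
```

```text
t 27.9 pos [0.4888 0.2074 0.045 ] yaw -17.09 units [ 0.08 -0.01  0.01] yaw turn deg -0.0 => about tool x 0.0 open 0.537 F [0.4 0.1 0.2] q [0.21 0.23 2.05 0.   0.86 0.51]
```

View pics/s13.png

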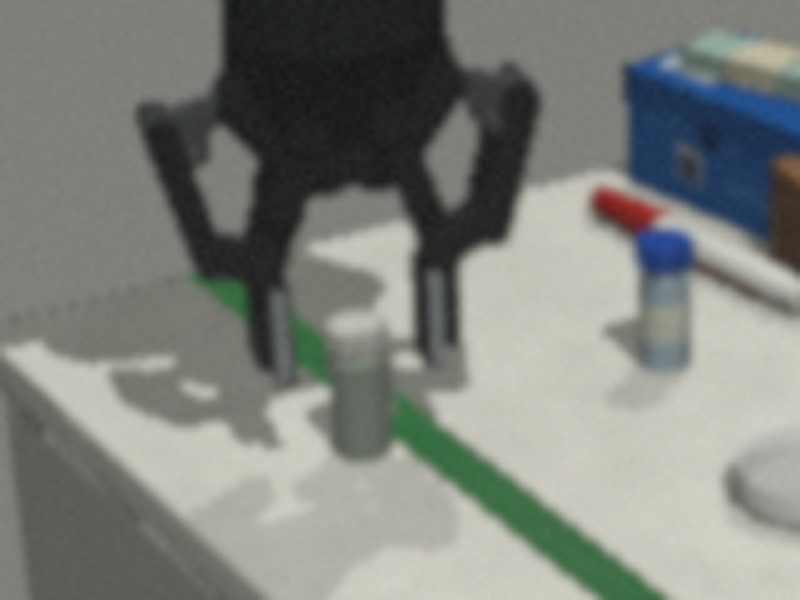

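Emit:
{"fn": "move_arm", "kwargs": {
  "commands": [0.07,0,0,0,0,0,0,0]
}}

```text
time: 28.2
eef_pos: [0.4888, 0.2074, 0.0433]
tcp_rot: [0.105, 0.699, -0.105, 0.7]
contact_force: [0.3, 0.5, -0.1]
opening: 0.54
```

Emit:
{"fn": "move_arm", "kwargs": {
  "commands": [0,0,0,0,0,0,0,0,0,0,0,0,0,0,0,0],
  "jaw": 12
}}

```text
time: 28.7
eef_pos: [0.4888, 0.2074, 0.0431]
tcp_rot: [0.105, 0.699, -0.105, 0.7]
contact_force: [0.2, -0.4, 1.8]
opening: 0.237
```

Emit:
{"fn": "move_arm", "kwargs": {
  "commands": [-0.3,0,0,0,-1,0,0,0,-1,0,0,0,-1,0,0,0,-1,0,0,0,-1,0,0,0,0,0,0,0]
}}

```text
time: 29.58
eef_pos: [0.4898, 0.2077, 0.1778]
tcp_rot: [0.105, 0.698, -0.104, 0.701]
contact_force: [0.6, -0.3, -0.3]
opening: 0.237
```

```bash
python3 - <<'E'
from h import *
go(.5878,-.1575,.175,-17.1)
E
```

```text
t 29.57 pos [0.4898 0.2077 0.1778] yaw -17.05 units [  0.12 -12.82   8.03] yaw turn deg -0.1 => about tool x 0.01 open 0.237 F [ 0.6 -0.3 -0.3] q [0.21 0.04 1.99 0.   1.11 0.51]
```

Emit:
{"fn": "move_arm", "kwargs": {
  "commands": [0,-0.91,0.57,0,0,-0.91,0.57,0,0,-0.91,0.57,0,0,-0.91,0.57,0,0,-0.91,0.57,0,0,-0.91,0.57,0,0,-0.91,0.57,0,0,-0.91,0.57,0,0,-0.91,0.57,0,0,-0.91,0.57,0,0,-0.91,0.57,0,0,-0.91,0.57,0,0,-0.91,0.57,0,0,-0.95,0.6,0,0,0,0,0,0.8,0,0,0,0.6,0,0,0,0,0,0,0]
}}

```text
time: 31.82
eef_pos: [0.5845, -0.1554, 0.1372]
tcp_rot: [0.105, 0.701, -0.104, 0.697]
contact_force: [0.3, 0.6, 0.2]
opening: 0.237
```

```bash
python3 - <<'E'
from h import *
go(.5878,-.1571,.1,-17.1)
crop('scene',340,185,540,335,4,'pics/s14.png')
P=lambda p:(proj('scene',p)-[340,185])*4
s=ctrl.get_state()['eef_pos']; print(P(s-[.0,.0004,.0431])+[6,8],P((.5878,-.1575,.072))+[6,8])
E
```

```text
t 31.82 pos [ 0.5845 -0.1554  0.1372] yaw -17.0 units [ 1.49 -0.03  0.15] yaw turn deg -0.1 => about tool x 0.02 open 0.237 F [0.3 0.6 0.2] q [-0.43  0.25  1.83  0.    1.07 -0.13]
[458.85408043 369.7122373 ] [460.23785711 430.10001232]
```

View pics/s14.png

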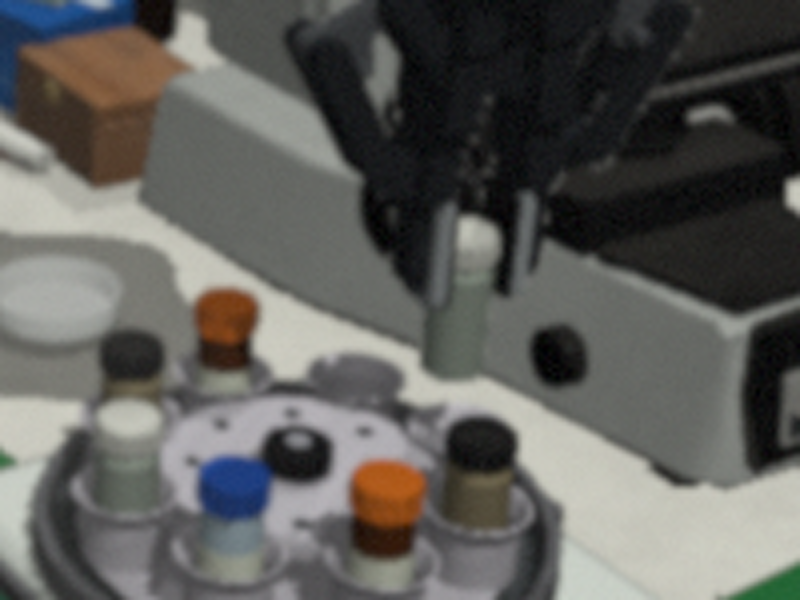

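Emit:
{"fn": "move_arm", "kwargs": {
  "commands": [0,-0.02,0.12,0,0.3,0,0,0,0.3,0,0,0,0.25,0,0,0,0,0,0,0]
}}

```text
time: 32.5
eef_pos: [0.5884, -0.158, 0.118]
tcp_rot: [0.105, 0.7, -0.105, 0.699]
contact_force: [-0.6, 0.6, -0.1]
opening: 0.239
```

```bash
python3 - <<'E'
from h import *
go(.5878,-.1571,.0911,-17.1)
crop('scene',340,185,540,335,4,'pics/s15.png')
P=lambda p:(proj('scene',p)-[340,185])*4
s=ctrl.get_state()['eef_pos']; print(P(s-[.0,.0004,.0431])+[6,8])
E
```

```text
t 32.5 pos [ 0.5884 -0.158   0.118 ] yaw -17.06 units [ 1.08  0.03 -0.03] yaw turn deg -0.0 => about tool x 0.01 open 0.239 F [-0.6  0.6 -0.1] q [-0.43  0.28  1.84  0.    1.03 -0.13]
[465.4136259  421.76002263]
```

View pics/s15.png

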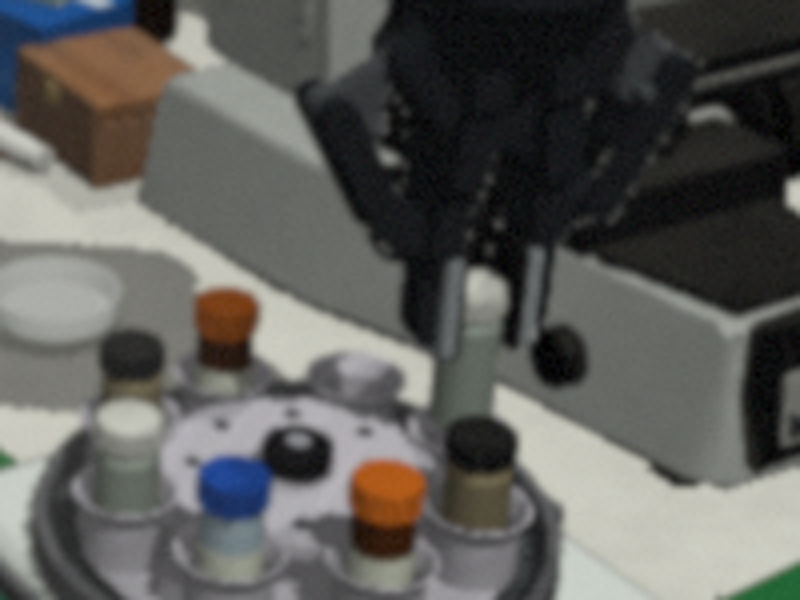

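Emit:
{"fn": "move_arm", "kwargs": {
  "commands": [0.2,0.02,-0.04,0,0.25,0,0,0,0.25,0,0,0,0.2,0,0,0,0,0,0,0]
}}

```text
time: 33.17
eef_pos: [0.5877, -0.1574, 0.0957]
tcp_rot: [0.105, 0.7, -0.105, 0.699]
contact_force: [-0.6, -0.1, -0.6]
opening: 0.238
```

Emit:
{"fn": "move_arm", "kwargs": {
  "commands": [0.1,0,0,0,0.04,0,0,0,0,0,0,0]
}}

```text
time: 33.55
eef_pos: [0.5882, -0.1575, 0.0931]
tcp_rot: [0.105, 0.699, -0.105, 0.699]
contact_force: [-0.1, -1.5, 0.4]
opening: 0.243
```

```bash
python3 - <<'E'
from h import *
go(.5878,-.1571,.0911,-17.1)
E
```

```text
t 33.55 pos [ 0.5882 -0.1575  0.0931] yaw -17.05 units [ 0.08  0.01 -0.02] yaw turn deg -0.0 => about tool x 0.01 open 0.243 F [-0.1 -1.5  0.4] q [-0.43  0.31  1.85  0.    0.98 -0.13]
```

Emit:
{"fn": "move_arm", "kwargs": {
  "commands": [0.05,0,0,0,0,0,0,0]
}}

```text
time: 33.8
eef_pos: [0.5882, -0.1575, 0.0918]
tcp_rot: [0.105, 0.699, -0.105, 0.699]
contact_force: [-0.5, -0.8, -0.3]
opening: 0.24
```

Emit:
{"fn": "move_arm", "kwargs": {
  "commands": [0.04,0,0,0,0,0,0,0]
}}

```text
time: 34.05
eef_pos: [0.5883, -0.1575, 0.0911]
tcp_rot: [0.105, 0.699, -0.105, 0.699]
contact_force: [-1.0, -2.0, 1.5]
opening: 0.234
```

Emit:
{"fn": "move_arm", "kwargs": {
  "commands": [0.03,0,0,0,0,0,0,0]
}}

```text
time: 34.3
eef_pos: [0.5885, -0.1576, 0.0911]
tcp_rot: [0.105, 0.699, -0.105, 0.699]
contact_force: [-1.6, -0.5, 5.2]
opening: 0.236
```

Emit:
{"fn": "move_arm", "kwargs": {
  "commands": [0,0,0,0,0,0,0,0,0,0,0,0,-0.5,0,0,0,-1,0,0,0,-1,0,0,0,-0.8,0,0,0,0,0,0,0],
  "jaw": 46
}}

```text
time: 35.3
eef_pos: [0.5895, -0.158, 0.1753]
tcp_rot: [0.104, 0.698, -0.105, 0.701]
contact_force: [0.1, -0.8, -0.2]
opening: 0.54
```

```bash
python3 - <<'E'
from h import *
crop('scene',310,205,510,355,4,'pics/s16.png')
go(.6175,.2058,.175,27.9)
go(.53,.07,.175,27.9)
E
```

```text
t 35.35 pos [ 0.5886 -0.1576  0.1735] yaw -17.05 units [-0.07 14.24 -3.16] yaw turn deg 45.0 => about tool x -8.99 open 0.537 F [-0.4  0.2 -1.4] q [-0.43  0.21  1.81  0.    1.12 -0.13]
t 35.35 pos [ 0.5886 -0.1576  0.1735] yaw -17.05 units [-0.07  8.02 -4.91] yaw turn deg 45.0 => about tool x -8.99 open 0.537 F [-0.4  0.2 -1.4] q [-0.43  0.21  1.81  0.    1.12 -0.13]
```

View pics/s16.png

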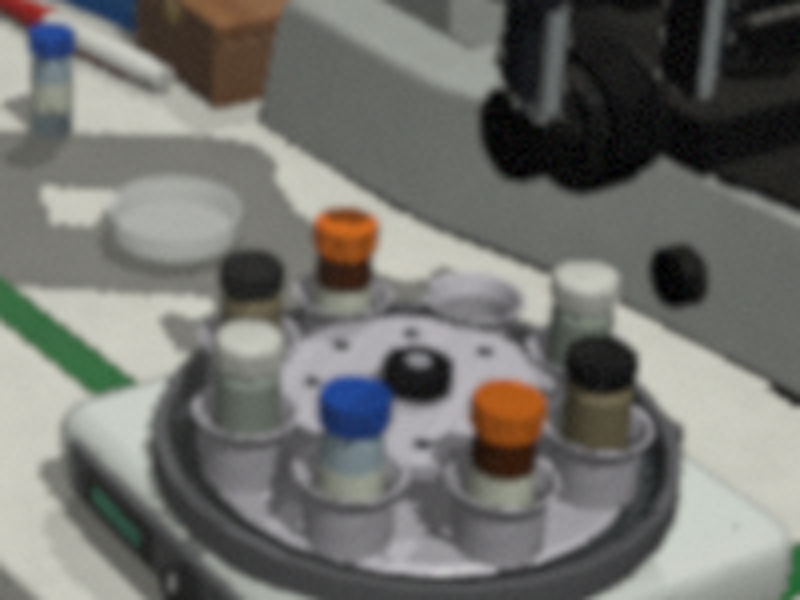

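Emit:
{"fn": "move_arm", "kwargs": {
  "commands": [0,0.89,-0.55,0,0,0.89,-0.55,0,0,0.89,-0.55,0,0,0.89,-0.55,0,0,0.89,-0.55,0,0,0.89,-0.55,0,0,0.89,-0.55,0,0,0.89,-0.55,0,0,0.89,-0.55,0,0,0,0,-1,0,0,0,-1,0,0,0,-1,0,0,0,-1,0,0,0,-1,0,0,0,-1,0,0,0,-1,0,0,0,-1,0,0,0,-1,0,0,0,0]
}}

```text
time: 37.72
eef_pos: [0.5273, 0.0716, 0.1718]
tcp_rot: [-0.171, 0.687, 0.171, 0.686]
contact_force: [-0.1, 0.5, 0.0]
opening: 0.538
```

```bash
python3 - <<'E'
from h import *
go(.6175,.2058,.1,27.9)
E
```

```text
t 37.73 pos [0.5273 0.0716 0.1718] yaw 27.97 units [2.87 3.05 5.71] yaw turn deg -0.1 => about tool x 0.01 open 0.538 F [-0.1  0.5  0. ] q [-0.06  0.05  1.99  0.    1.11 -0.54]
```

Emit:
{"fn": "move_arm", "kwargs": {
  "commands": [0,0.5,0.95,0,0,0.5,0.95,0,0,0.5,0.95,0,0,0.5,0.95,0,0,0.5,0.95,0,0,0.55,0.95,0,0,0,0,0,0.95,0,0,0,0.95,0,0,0,0.95,0,0,0,0,0,0,0]
}}

```text
time: 39.1
eef_pos: [0.616, 0.2037, 0.0985]
tcp_rot: [-0.17, 0.689, 0.171, 0.684]
contact_force: [0.2, -0.0, -0.6]
opening: 0.539
```

```bash
python3 - <<'E'
from h import *
go(.6175,.2058,.043,27.9)
crop('scene',230,165,390,285,5,'pics/s17.png')
P=lambda p:(proj('scene',p)-[230,165])*5
s=ctrl.get_state()['eef_pos']; print(P(s)+[7,10],P((.6175,.2058,.052))+[7,10])
E
```

```text
t 39.1 pos [0.616  0.2037 0.0985] yaw 27.9 units [2.22 0.04 0.1 ] yaw turn deg -0.0 => about tool x 0.0 open 0.539 F [ 0.2 -0.  -0.6] q [ 0.16  0.38  1.74 -0.    1.03 -0.32]
[466.77725392 123.4981745 ] [465.42013876 243.63014376]
```

View pics/s17.png

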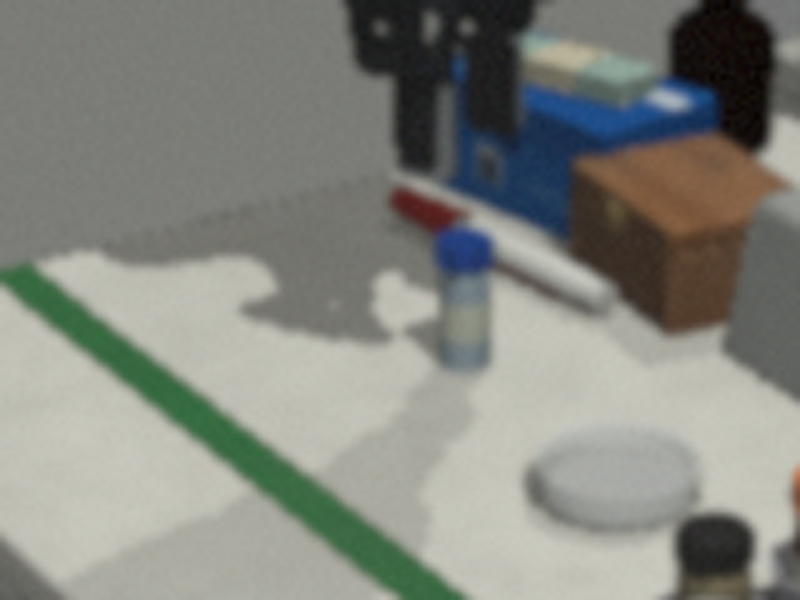

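Emit:
{"fn": "move_arm", "kwargs": {
  "commands": [0.7,0.03,0.06,0,0.7,0,0,0,0.75,0,0,0,0,0,0,0,0,0,0,0]
}}

```text
time: 39.78
eef_pos: [0.6199, 0.2058, 0.0475]
tcp_rot: [-0.171, 0.686, 0.171, 0.686]
contact_force: [-0.9, 0.4, 0.5]
opening: 0.539
```

```bash
python3 - <<'E'
from h import *
go(.6175,.2058,.043,27.9)
crop('scene',230,165,390,285,5,'pics/s18.png')
E
```

```text
t 39.77 pos [0.6199 0.2058 0.0475] yaw 27.95 units [ 0.18  0.04 -0.08] yaw turn deg -0.0 => about tool x 0.01 open 0.539 F [-0.9  0.4  0.5] q [ 0.17  0.46  1.75  0.    0.94 -0.32]
```

View pics/s18.png

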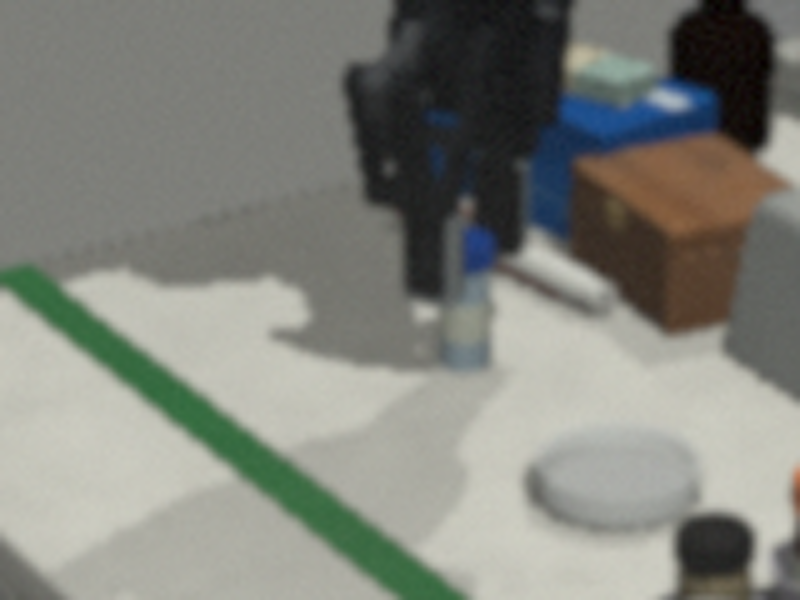

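Fingers straddle the blue vial (cap at about 468,243). Trim and close.

Emit:
{"fn": "move_arm", "kwargs": {
  "commands": [0.17,0.04,-0.07,0,0,0,0,0]
}}

```text
time: 40.08
eef_pos: [0.6174, 0.2058, 0.0433]
tcp_rot: [-0.171, 0.686, 0.171, 0.686]
contact_force: [-0.3, 0.7, -0.1]
opening: 0.537
```

Emit:
{"fn": "move_arm", "kwargs": {
  "commands": [0,0,0,0,0,0,0,0,0,0,0,0,0,0,0,0],
  "jaw": 12
}}

```text
time: 40.58
eef_pos: [0.6179, 0.2059, 0.0436]
tcp_rot: [-0.171, 0.686, 0.171, 0.686]
contact_force: [0.2, -0.2, 1.0]
opening: 0.232
```

```bash
python3 - <<'E'
from h import *
go(.6175,.2058,.043,27.9)
E
```

```text
t 40.58 pos [0.6179 0.2059 0.0436] yaw 27.95 units [ 0.02  0.   -0.02] yaw turn deg -0.0 => about tool x 0.01 open 0.232 F [ 0.2 -0.2  1. ] q [ 0.17  0.46  1.75  0.    0.93 -0.32]
```

Emit:
{"fn": "move_arm", "kwargs": {
  "commands": [-0.3,0,0,0,-1,0,0,0,-1,0,0,0,-1,0,0,0,-1,0,0,0,-1,0,0,0,0,0,0,0]
}}

```text
time: 41.45
eef_pos: [0.6193, 0.2062, 0.1791]
tcp_rot: [-0.171, 0.684, 0.171, 0.688]
contact_force: [0.2, -0.2, -1.0]
opening: 0.226
```

```bash
python3 - <<'E'
from h import *
go(.53,.07,.175,27.9)
crop('scene',310,165,510,315,4,'pics/s19.png')
E
```

```text
t 41.45 pos [0.6193 0.2062 0.1791] yaw 27.95 units [ 0.14 -3.14 -5.71] yaw turn deg -0.0 => about tool x 0.01 open 0.226 F [ 0.2 -0.2 -1. ] q [ 0.17  0.29  1.69 -0.    1.15 -0.32]
```

```bash
python3 - <<'E'
from h import *
for z in(0.05,.1,.15,.2,.25,.3):
  p=unproj('top',(378,178),z); print(z,p.round(3),proj('scene',p)); 
E
python3 - <<'E'
import sys; sys.path.insert(0,'.')
import os; os.chdir('.')
import cv2
im=cv2.imread('pics/top0.png'); cv2.imwrite('pics/t4.png',cv2.resize(im[100:200,320:460],None,fx=5,fy=5,interpolation=cv2.INTER_CUBIC))
im=cv2.imread('pics/scene0.png'); cv2.imwrite('pics/s20.png',cv2.resize(im[140:300,400:600],None,fx=4,fy=4,interpolation=cv2.INTER_CUBIC))
E
```

```text
0.05 [ 0.676 -0.049  0.05 ] [441.87889809 256.7378431 ]
0.1 [ 0.666 -0.044  0.1  ] [437.61681549 228.46338226]
0.15 [ 0.656 -0.039  0.15 ] [433.15979434 198.65459105]
0.2 [ 0.646 -0.034  0.2  ] [428.48976864 167.15057089]
0.25 [ 0.637 -0.029  0.25 ] [423.58580047 133.76417923]
0.3 [ 0.627 -0.023  0.3  ] [418.42344212  98.27635555]
```

View pics/t4.png

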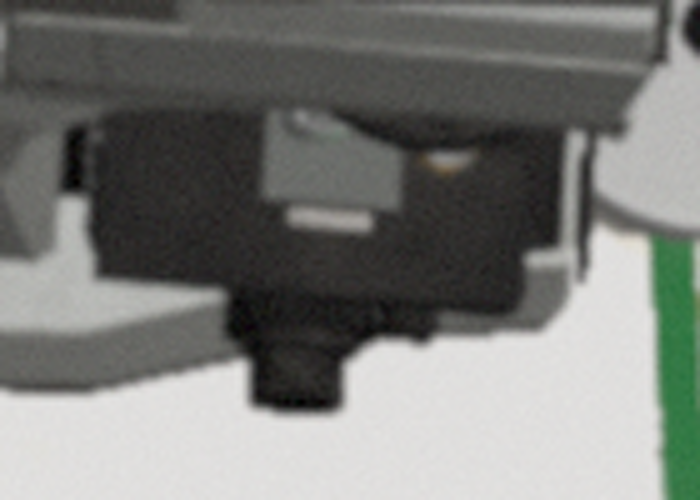

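View pics/s20.png

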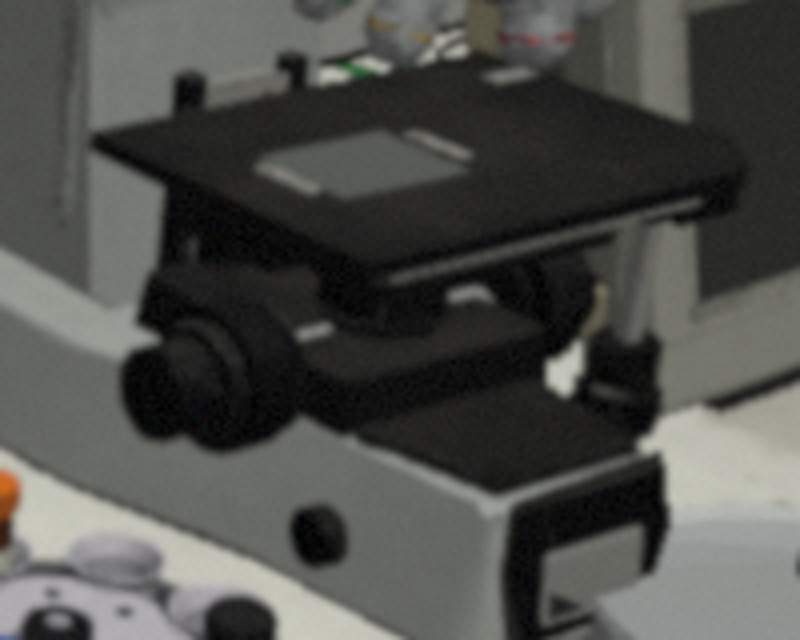

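Emit:
{"fn": "move_arm", "kwargs": {
  "commands": [0,-0.52,-0.95,0,0,-0.52,-0.95,0,0,-0.52,-0.95,0,0,-0.52,-0.95,0,0,-0.52,-0.95,0,0,-0.52,-0.95,0,0,0,0,0]
}}

```text
time: 42.38
eef_pos: [0.5268, 0.0693, 0.174]
tcp_rot: [-0.17, 0.687, 0.17, 0.685]
contact_force: [0.3, -0.1, 0.1]
opening: 0.229
```

```bash
python3 - <<'E'
from h import *
go(.5835,-.1118,.175,27.9)
crop('top',320,180,480,300,5,'pics/t5.png')
E
```

```text
t 42.38 pos [0.5268 0.0693 0.174 ] yaw 27.83 units [-0.05 -7.47 -1.38] yaw turn deg 0.1 => about tool x -0.01 open 0.229 F [ 0.3 -0.1  0.1] q [-0.06  0.04  1.99  0.    1.11 -0.55]
```

View pics/t5.png

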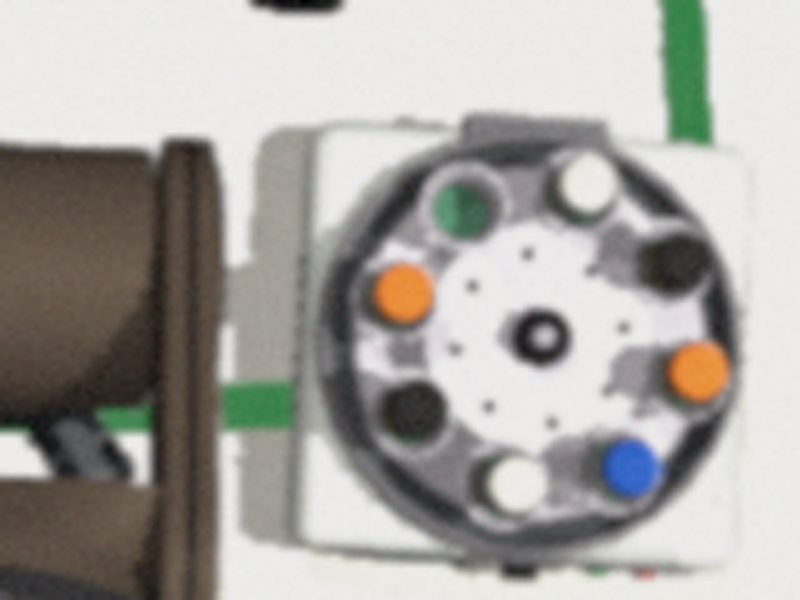

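Emit:
{"fn": "move_arm", "kwargs": {
  "commands": [0,-0.93,-0.17,0,0,-0.93,-0.17,0,0,-0.93,-0.17,0,0,-0.93,-0.17,0,0,-0.93,-0.17,0,0,-0.93,-0.17,0,0,-0.93,-0.17,0,0,-0.93,-0.17,0,0,0,0,0,0.8,0,0,0,0.6,0,0,0,0,0,0,0]
}}

```text
time: 43.92
eef_pos: [0.5837, -0.1088, 0.1377]
tcp_rot: [-0.17, 0.688, 0.172, 0.684]
contact_force: [-0.0, -0.5, -0.9]
opening: 0.229
```

```bash
python3 - <<'E'
from h import *
go(.583,-.111,.1,27.9)
crop('scene',310,165,510,315,4,'pics/s21.png')
P=lambda p:(proj('scene',p)-[310,165])*4
s=ctrl.get_state()['eef_pos']; print(P(s-[0,0,.0434])+[6,8],P((.583,-.111,.072))+[6,8])
E
```

```text
t 43.92 pos [ 0.5837 -0.1088  0.1377] yaw 27.99 units [ 1.51 -0.07 -0.06] yaw turn deg -0.1 => about tool x 0.02 open 0.229 F [-0.  -0.5 -0.9] q [-0.36  0.22  1.86  0.    1.06 -0.84]
[477.84250442 394.39159595] [473.23559815 457.28981033]
```

View pics/s21.png

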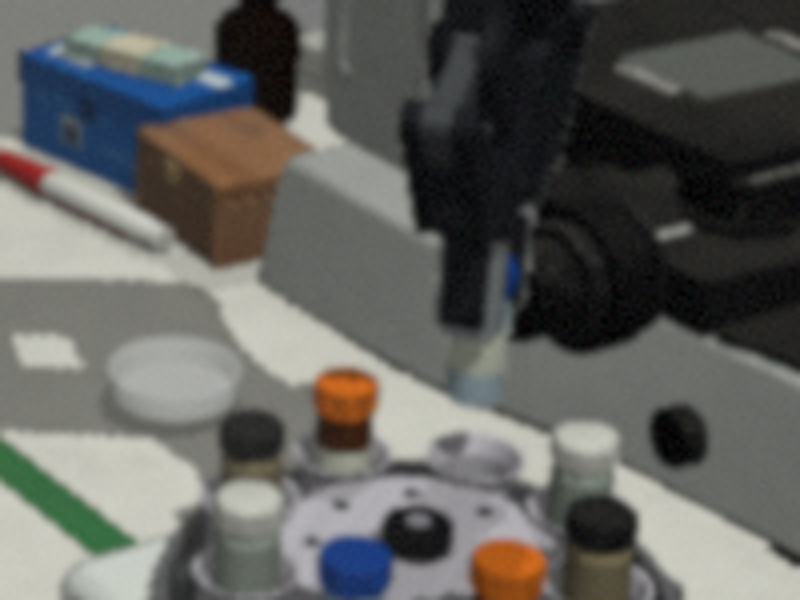

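Emit:
{"fn": "move_arm", "kwargs": {
  "commands": [0,-0.05,-0.06,0,0.3,0,0,0,0.3,0,0,0,0.25,0,0,0,0,0,0,0,0,0,0,0]
}}

```text
time: 44.72
eef_pos: [0.5849, -0.1119, 0.1196]
tcp_rot: [-0.171, 0.686, 0.171, 0.686]
contact_force: [0.7, -0.2, -1.0]
opening: 0.231
```

```bash
python3 - <<'E'
from h import *
go(.583,-.111,.0914,27.9)
crop('scene',310,165,510,315,4,'pics/s22.png')
E
```

```text
t 44.73 pos [ 0.5849 -0.1119  0.1196] yaw 27.94 units [ 1.13  0.07 -0.05] yaw turn deg -0.0 => about tool x 0.01 open 0.231 F [ 0.7 -0.2 -1. ] q [-0.36  0.25  1.87  0.    1.02 -0.85]
```

View pics/s22.png

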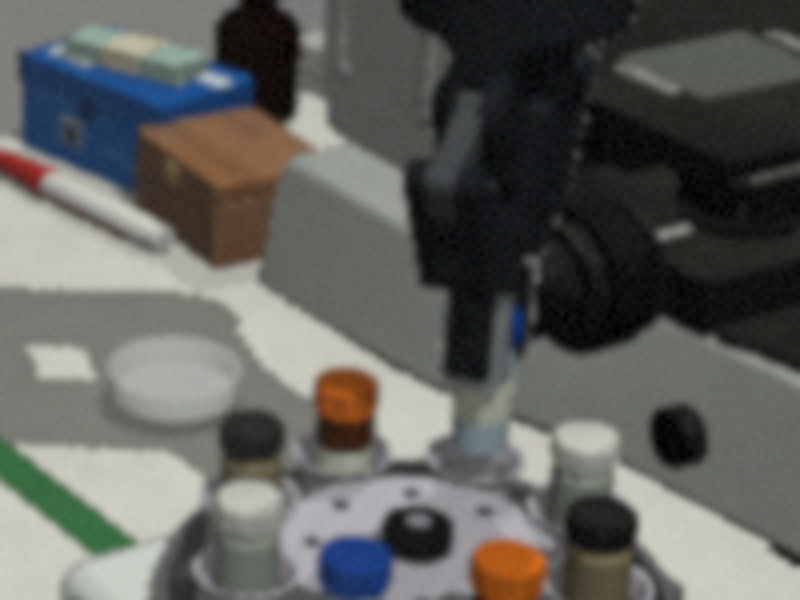

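Emit:
{"fn": "move_arm", "kwargs": {
  "commands": [0,0.05,-0.05,0,0,0,0,0,0.25,0,0,0,0.2,0,0,0,0,0,0,0]
}}

```text
time: 45.4
eef_pos: [0.5825, -0.1112, 0.1074]
tcp_rot: [-0.17, 0.687, 0.171, 0.686]
contact_force: [-0.3, -1.0, 1.4]
opening: 0.23
```

```bash
python3 - <<'E'
from h import *
go(.583,-.111,.0914,27.9)
E
```

```text
t 45.4 pos [ 0.5825 -0.1112  0.1074] yaw 27.95 units [ 0.64 -0.    0.02] yaw turn deg -0.0 => about tool x 0.01 open 0.23 F [-0.3 -1.   1.4] q [-0.36  0.26  1.88 -0.    1.   -0.85]
```

Emit:
{"fn": "move_arm", "kwargs": {
  "commands": [0.25,0,0.01,0,0.2,0,0,0,0.12,0,0,0,0,0,0,0]
}}

```text
time: 45.9
eef_pos: [0.5831, -0.1112, 0.0936]
tcp_rot: [-0.171, 0.686, 0.171, 0.686]
contact_force: [-0.3, 0.2, -0.3]
opening: 0.228
```

Emit:
{"fn": "move_arm", "kwargs": {
  "commands": [0.04,0,0,0,0,0,0,0]
}}

```text
time: 46.15
eef_pos: [0.5834, -0.1113, 0.0932]
tcp_rot: [-0.171, 0.686, 0.171, 0.686]
contact_force: [-0.1, -0.1, -0.8]
opening: 0.229
```

Emit:
{"fn": "move_arm", "kwargs": {
  "commands": [0.03,0,0,0,0,0,0,0]
}}

```text
time: 46.4
eef_pos: [0.5833, -0.1112, 0.0923]
tcp_rot: [-0.171, 0.686, 0.171, 0.686]
contact_force: [-0.7, -0.5, -0.5]
opening: 0.231
```

Emit:
{"fn": "move_arm", "kwargs": {
  "commands": [0.04,0,0,0,0,0,0,0]
}}

```text
time: 46.65
eef_pos: [0.5835, -0.1113, 0.0916]
tcp_rot: [-0.171, 0.686, 0.171, 0.686]
contact_force: [0.2, -0.2, 1.3]
opening: 0.231
```

Emit:
{"fn": "move_arm", "kwargs": {
  "commands": [0.03,0,0,0,0,0,0,0]
}}

```text
time: 46.9
eef_pos: [0.5837, -0.1115, 0.0915]
tcp_rot: [-0.171, 0.686, 0.171, 0.686]
contact_force: [-1.6, 0.2, 5.3]
opening: 0.23
```

Seated. Release, rise, and move away from the cameras' view.

Emit:
{"fn": "move_arm", "kwargs": {
  "commands": [0,0,0,0,0,0,0,0,0,0,0,0,-0.5,0,0,0,-1,0,0,0,-1,0,0,0,-1,0,0,0,-0.5,0,0,0,0,0,0,0],
  "jaw": 46
}}

```text
time: 48.02
eef_pos: [0.5839, -0.1115, 0.192]
tcp_rot: [-0.171, 0.685, 0.17, 0.687]
contact_force: [-0.0, -0.8, -0.2]
opening: 0.54
```

Emit:
{"fn": "move_arm", "kwargs": {
  "commands": [0,0.9,-0.2,0,0,0.9,-0.2,0,0,0.9,-0.2,0,0,0.9,-0.2,0,0,0.9,-0.2,0,0,0.9,-0.2,0,0,0.9,-0.2,0,0,0.9,-0.2,0,0,0,0,0]
}}

```text
time: 49.15
eef_pos: [0.4625, 0.0303, 0.1905]
tcp_rot: [-0.171, 0.686, 0.171, 0.686]
contact_force: [0.5, 0.2, 0.0]
opening: 0.539
```

```bash
python3 - <<'E'
from h import *
go(.5,.1,.2)
crop('top',320,180,480,300,5,'pics/t6.png')
crop('scene',310,205,510,355,4,'pics/s23.png')
E
```

```text
t 49.15 pos [0.4625 0.0303 0.1905] yaw 28.07 units [-0.38  1.75  2.63] yaw turn deg 0 => about tool x 0.0 open 0.539 F [0.5 0.2 0. ] q [-0.15 -0.14  2.13 -0.    1.15 -0.64]
```

View pics/t6.png

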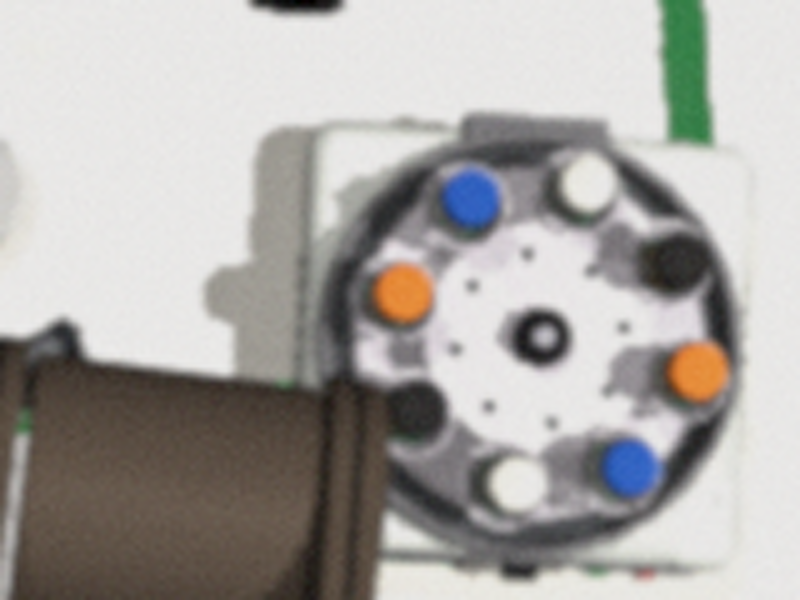

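View pics/s23.png

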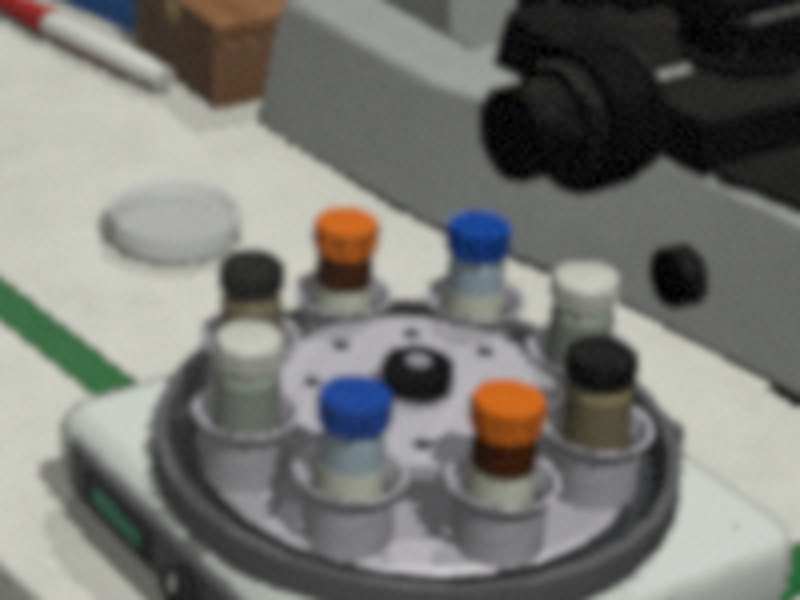

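```bash
python3 -c "
from plant import ctrl
print(ctrl.sign_off())"
```

```text
the job is handed in; nothing more can be done
None
```

The four standing vials (black, orange, white, blue) are loaded, each in the sleeve straight across the hub from the vial with the same cap colour. I lowered each one until the wrist force rose by about 2.5–5.6 N against the sleeve floor, then released it. I handed the job in at about 49 s, with the arm clear of everything.

**Last pictures:** both cameras show four opposite pairs of matching caps, all eight vials upright and equally deep. The glass dish is where it started and the original vials are still in their sleeves.

**What disagreed:**
- **Scene camera:** it read about 1.5–2 px off the top camera everywhere. I treated this as its calibration error and corrected for it.
- **Rotor:** it turned about 1° during the first three placements. I allowed for this when placing the blue vial.

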